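# Clamp the sawing board to the slotted bench plate with a T-bolt

## Robot

A 7-joint arm with a two-finger parallel gripper is mounted at the origin on the work surface. World frame = base frame: x ahead of the robot, y to its left, z up, the work surface at z = 0. Lengths are in mm, angles in degrees, forces in N, time in s.
With the tool pointing down it reaches from about 425 to 925 mm from the base axis. Payload 6.8 kg.
Tool frame: the origin (TCP) lies between the finger pads; the fingertips stand 22 mm ahead of it and the grasp point (between the pads) lies 3 mm ahead of it (ctrl.tip_extent is the z of the fingertips in the tool frame, in mm); z points along the fingers, y is the direction in which the jaws open and shut (so a half turn about z gives the same grasp; the last joint's range is limited). The gripper opens to 88 mm and grips with 3 to 60 N. Pads are 20 mm wide; open, the fingers measure 115 mm over their backs; the gripper's body (75 mm by 178 mm) begins 61 mm behind the grasp point.
Start: joints at [-72.599, 27.33, 1.283, 89.118, -0.659, 63.558, -4.761], TCP at [270.173, 618.59, 244.664] pointing down, gripper open.
Joint ranges: [-169.35, 169.35], [-19.33, 120.38], [-80.79, 83.38], [13.8, 139.57], [-78.32, 258.32], [9.67, 109.79], [-169.56, 169.56]. Speed limits (degrees/s): [136.94, 136.94, 180, 180, 180, 180, 180].

## Interface

Orientations are given as [roll, pitch, yaw] about the fixed x, y, z axes, in that order (R = Rz(yaw) Ry(pitch) Rx(roll)).
In Python, from rig import ctrl, snapshot, calibration, workorder gives the robot as it stands.
- The arm moves only by the tool carry_out, never from a script. Its argument "motion" is a list of rows, each an object of numbers: "grip": the finger opening in mm, from 0 to 87.8; "x", "y", "z": the shift along the world's x, y, z in mm; "spin": the turn about the world's z in rad. In form: [{"grip": .., "x": .., "y": .., "z": .., "spin": ..}, ...]. A call has 1 to 5 rows; each row shifts and turns the commanded pose from where the row before left it; what a row does not reach is not made up. A row lasts 1/10 s, in which the tool goes at most 50 mm and 8.59 degrees, less where a joint would pass 70% of its speed; a pose out of reach is approached as far as the arm can. A call is refused whole if a number of a shift passes 50 or a number of a turn 0.15, either way. A call with a gripper value outside its range is refused whole. The fingers move at their own pace and stop on an object; "newtons" is the grip in N (left out, the last holds). Time passes only in rows, so rows that do not move let the fingers close. It gives the time, the measured TCP pose, the force and the opening at its end, in the units of the state.
- ctrl.observe(): the state, without advancing time (a new reading comes with each control period).
- snapshot(name): name is "scene" or "side" or "wrist"; returns the picture (400x640x3 uint8, blue, green, red); there is no depth.
- calibration(name): a dict with "fx", "fy", "cx", "cy" (pixels), "position" and "rotation" of the camera in the world. Camera axes: x right, y down, z forward; pixel columns grow to the right and rows downward; lengths in mm; the calibration is good to about 2 mm. The wrist camera is an equidistant fisheye: a pixel r from the principal point sees the ray r / f radians off the axis. A picture is of the moment at which its call begins: read the wrist's pose just before it. calibration takes no time and is no camera call; for the wrist camera it gives the pose at the moment of the call.
- workorder.sign_off(): hands the job in, once; it reports no verdict.
The state is a dict: "t": time; "qpos": joint angles; "qvel": joint speeds; "effort": joint torques, N m; "tool_pos": TCP position; "tool_rot": TCP orientation; "wrist_force": force on the tool from outside, world axes, zero at the start; "torque": the same for the moment, N m; "width": finger opening in mm.
Only numpy, scipy, OpenCV 4.12 (cv2) and the standard library are available. Lean on these libraries where they do the work, as an engineer would, in place of code of your own. Each camera call takes 0.05 s, during which the arm holds its last target.

## Task

Clamp the wooden sawing board where it lies: lower the T-bolt's head lengthways through the board's opening into the slot of the bench plate, feeling for the slot without forcing it. Turn the bolt clockwise until its head sits square across the slot, then tighten the brass wing nut firmly by hand, about a quarter turn past where it bites, without overtightening. Do not shift the board or disturb the other things on the bench, and let go.

Things in the scene. Friction and masses are not known exactly. Their poses are not given: they have to be found in the camera images.
- plate: fixed grey slotted bench plate, 170 (x) x 144 (y) x 26 mm high, origin at the centre of its underside on the bench, z up. An aluminium T-track runs through it along its x axis. Its slot is 22.2 mm wide through lips 8 mm thick; under them is a groove 32.6 mm wide and 14 mm deep, its floor 2.5 to 4 mm above the bench
- slot (a point): point on the plate's centre line, 26 mm above the bench, level with the plate's top; axes as the plate's. The track was fitted by eye: it is parallel to the plate's x axis and does not move, but each time the true centre line of its slot lies somewhere up to 3.5 mm to either side (plate y) of this point, and the tops of its lips 0 to 1.5 mm below it
- pin: loose wooden sawing board, 14 mm thick, 100 mm wide, about 210 mm long, 0.35 kg, lying on the plate over the slot, V-notched end towards the robot. Its opening is 60 mm long (its x) by 32 mm wide (its y) and shows the slot; origin at the centre of the opening on the board's underside, z up
- bolt: steel T-bolt, 0.21 kg with nut, standing on its head; origin at the centre of the head's underside, z up. Head 30 mm long (x), 20 wide (y), 9 high; two opposite corners are cut away, so in the groove it turns clockwise (seen from above) from lengthways to about 0.2 rad past square, where the groove's walls stop it; anticlockwise it jams. Shank 12 mm thick
- tail (a point): top of the bolt, 88 mm above its origin: the top of a red bar 18 x 6 mm, 10 mm high, that runs parallel to the length of the head (bolt x)
- nut: brass wing nut on the bolt: grip 46 mm long (x), 24 thick (y), 30 high, over a round flange of 46 mm diameter, 5 thick, sprung to give up to 4 mm (16 N/mm) and turning with it. Origin on the axis at the unpressed flange's underside, z up, at the start 33 to 35 mm above the bolt's origin. Clockwise (seen from above) it goes down the bolt 1.91 mm per rad. At first its x axis is 0 to 1 rad clockwise of bolt x
- grip (a point): in the grip, 29 mm above the nut's origin, 10 mm below the grip's top; hold it here across the 24 mm. The thread drags 0.025 N m, so a free bolt turns with its nut. With the flange on the board the head hangs 0.6 to 4 mm below the lips: once the bolt is stopped the nut turns 0.3 to 2.1 rad until the head bites, then the nut draws down; a quarter turn more clamps with about 30 N, half a turn is too much
- rosette: copper rosette, disc of 73 mm diameter, 6 mm thick, origin at the centre of its underside; leave alone
- flux: small white jar with red cap, 34 mm diameter, 62 mm high, origin at the centre of its underside; leave alone
- mallet: small hammer 200 mm long lying on the bench, origin near its middle; leave alone
There are look-alikes about, which are no part of the job. What is shaped like the bolt but green or purple is not meant.

How it is judged:
By the outcome, as a careful person would: the job done as asked, in the order asked, and still so for the second after the job is handed in, with the robot touching nothing.
It also fails if it takes over 72 s, if anything falls off the work surface, if the arm or the gripper's body presses on something with over 40 N, if the wrist force passes 120 N, or if a joint passes its speed limit or range.

## Working session

There is one attempt and no reset: what is moved stays moved. The work goes in short steps, Python scripts to look and compute and a tool call to move; the robot and the scene stay as the last step left them, time stands still between calls to the robot, and variables do not carry over. Pictures are saved under pics/ and viewed, and the job is handed in when it is done.

Besides the shell and the picture viewer there is one more tool, called after "Request:" as a command line: name --argument value ..., lists and objects as JSON in quotes. carry_out: Moves the arm, as the interface text tells. Its arguments: {"type":"object","properties":{"motion":{"type":"array","items":{"type":"object","properties":{"grip":{"type":"number"},"x":{"type":"number"},"y":{"type":"number"},"z":{"type":"number"},"spin":{"type":"number"}}}},"newtons":{"type":"number"}},"required":["motion"]}

```bash
ls; mkdir -p pics; cat > h.py <<'E'
import numpy as np, cv2
from rig import ctrl, snapshot, calibration
def cam(n):
    c=calibration(n); return c
def ray(c,u,v,fish=False):
    x=(u-c['cx'])/c['fx']; y=(v-c['cy'])/c['fy']
    if fish:
        r=np.hypot(x,y); s=np.sin(r)/r if r>1e-9 else 1
        d=np.array([x*s,y*s,np.cos(r)])
    else: d=np.array([x,y,1.])
    R=np.array(c['rotation']); d=R@d
    return np.array(c['position'],float), d/np.linalg.norm(d)
def onz(c,u,v,z,fish=False):
    p,d=ray(c,u,v,fish); return p+d*(z-p[2])/d[2]
def proj(c,P,fish=False):
    R=np.array(c['rotation']); q=R.T@(np.array(P,float)-np.array(c['position']))
    if fish:
        th=np.arctan2(np.hypot(q[0],q[1]),q[2]); k=th/max(np.hypot(q[0],q[1]),1e-9)
        return np.array([c['cx']+c['fx']*q[0]*k, c['cy']+c['fy']*q[1]*k])
    return np.array([c['cx']+c['fx']*q[0]/q[2], c['cy']+c['fy']*q[1]/q[2]])
def tri(rs):
    A=np.zeros((3,3));b=np.zeros(3)
    for p,d in rs:
        M=np.eye(3)-np.outer(d,d);A+=M;b+=M@p
    X=np.linalg.solve(A,b)
    return X,[np.linalg.norm((np.eye(3)-np.outer(d,d))@(X-p)) for p,d in rs]
E
python3 - <<'E'
from h import *
import json
print(ctrl.observe(), ctrl.tip_extent)
for n in ["scene","side","wrist"]:
    c=calibration(n); print(n,c)
    cv2.imwrite(f'pics/{n}0.png',snapshot(n))
E
```

```text
pics
{'t': 0.0, 'qpos': array([-72.59822639,  27.37405055,   1.28042153,  89.17840145,
        -0.65809428,  63.55683317,  -4.76130657]), 'qvel': array([-0.05677106,  0.08087668,  0.01473979, -0.06335978, -0.09596967,
       -0.12843639, -0.08501878]), 'effort': array([-6.81648671e-04, -5.82863224e+01,  1.53445937e+00, -2.72603256e+01,
       -5.43717819e-02,  1.71651092e-02,  1.41029846e-04]), 'tool_pos': array([269.98121521, 618.04285607, 243.70159814]), 'tool_rot': array([-1.79898418e+02,  8.43982512e-03,  1.56405729e+02]), 'wrist_force': array([-0.41330886,  0.19627704, -0.41104214]), 'torque': array([ 0.02046983,  0.00368505, -0.03464517]), 'width': 87.91032897320706} 22.0
scene {'fx': 404.67255568710743, 'fy': 404.67255568710743, 'cx': 323.67857211028786, 'cy': 198.5082987103885, 'position': array([841.45625316, 498.38853047, 663.088793  ]), 'rotation': array([-132.421921  ,    1.05791386,  151.18889929])}
side {'fx': 434.3297034419041, 'fy': 434.3297034419041, 'cx': 318.9679910868571, 'cy': 197.07931467271484, 'position': array([ -16.37458417, -676.24875175,  585.10179628]), 'rotation': array([-120.70483545,    1.15138821,  -41.72601773])}
wrist {'fx': 309.70691628693146, 'fy': 309.70691628693146, 'cx': 317.3870819922709, 'cy': 197.48529838431918, 'position': array([196.2440692 , 651.78908121, 384.5194777 ]), 'rotation': array([1.62868367e+02, 1.13160109e-01, 6.64073637e+01])}
```

```bash
python3 - <<'E'
s=open('h.py').read()
s=s.replace("R=np.array(c['rotation'])","R=Rot.from_euler('xyz',c['rotation'],degrees=True).as_matrix()").replace("import numpy as np, cv2","import numpy as np, cv2\nfrom scipy.spatial.transform import Rotation as Rot")
open('h.py','w').write(s)
E
```

```text
(no output)
```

View pics/scene0.png

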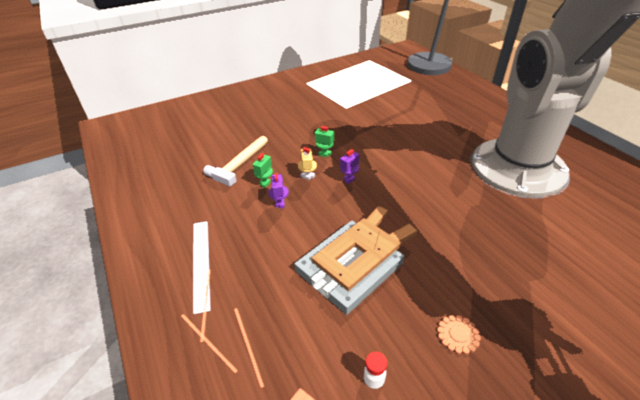

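View pics/side0.png

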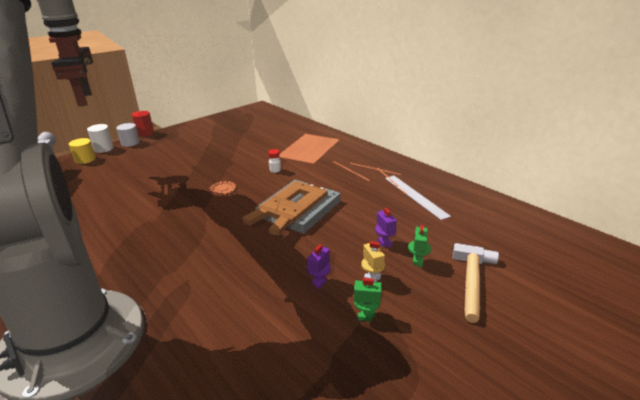

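View pics/wrist0.png

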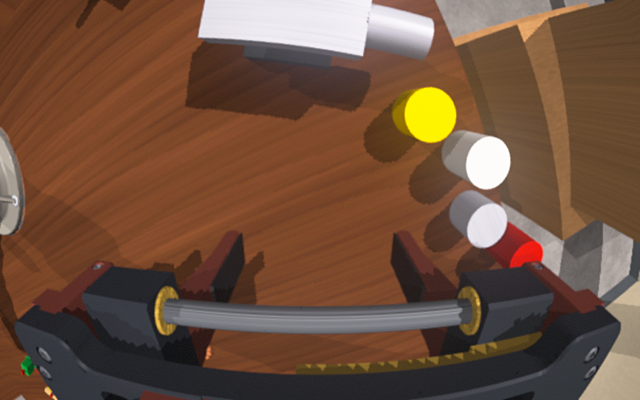

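```bash
python3 - <<'E'
from h import *
a=cv2.imread('pics/scene0.png');b=cv2.imread('pics/side0.png')
A=cv2.resize(a[110:220,240:390],None,fx=5,fy=5,interpolation=cv2.INTER_CUBIC)
cv2.imwrite('pics/c1.png',A)
B=cv2.resize(b[195:330,290:450],None,fx=4.4,fy=4.4,interpolation=cv2.INTER_CUBIC)
cv2.imwrite('pics/c2.png',B)
cv2.imwrite('pics/c3.png',cv2.resize(a[195:320,285:425],None,fx=4.7,fy=4.7,interpolation=cv2.INTER_CUBIC))
for n in ['scene','side']:
    c=calibration(n); 
    for uv in ({'scene':[(307,152),(307,175),(350,257)],'side':[(374,245),(373,280),(295,203)]})[n]: print(n,uv,onz(c,*uv,0),onz(c,*uv,88))
r=[ray(calibration('scene'),307,151),ray(calibration('side'),374,244)]
print(tri(r))
E
```

```text
scene (307, 152) [ 450.20167691 -334.69726409    0.        ] [ 502.1259487  -224.13658097   88.        ]
scene (307, 175) [ 496.35485928 -244.37871145    0.        ] [ 542.15403879 -145.8044059    88.        ]
scene (350, 257) [542.17691858  43.25503528   0.        ] [581.89494989 103.65682159  88.        ]
side (374, 245) [ 580.59223176 -172.43975495    0.        ] [ 490.80771882 -248.21322207   88.        ]
side (373, 280) [ 493.51449513 -248.35818794    0.        ] [ 416.82657644 -312.71343322   88.        ]
side (295, 203) [565.91705159  87.48268324   0.        ] [478.33970305 -27.38342503  88.        ]
(array([ 497.62557277, -239.13400547,   80.94693656]), [np.float64(2.600434599420376), np.float64(2.600434599420429)])
```

View pics/c1.png

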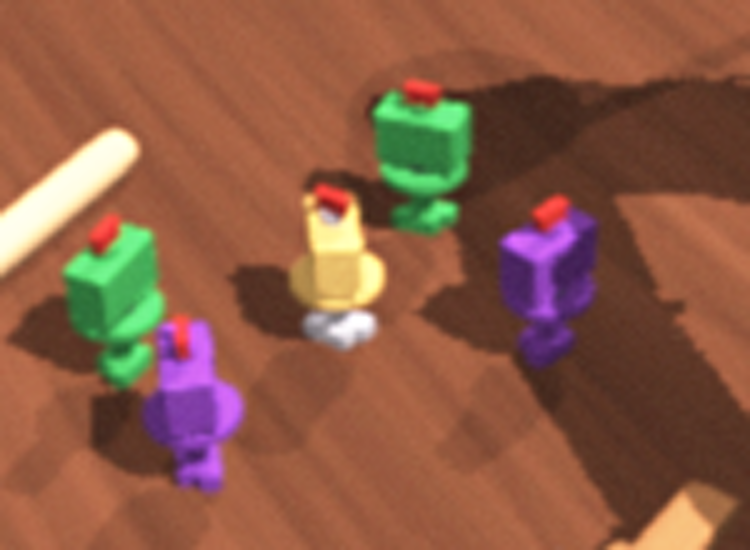

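View pics/c2.png

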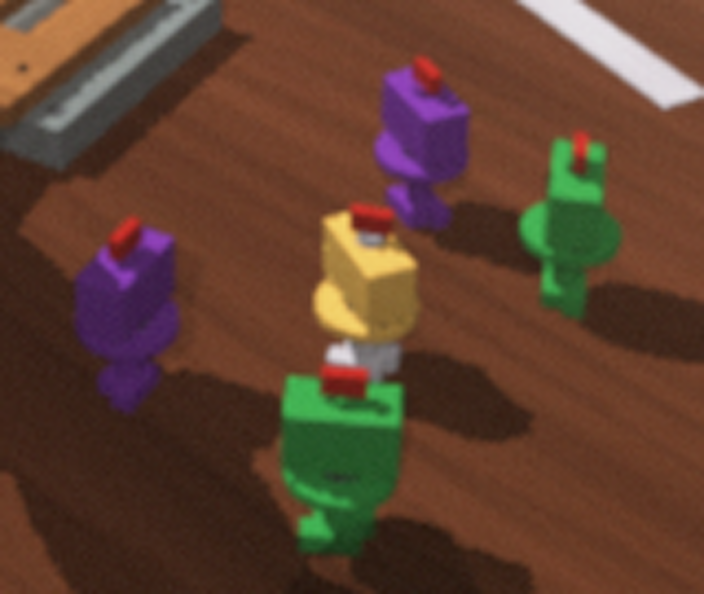

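View pics/c3.png

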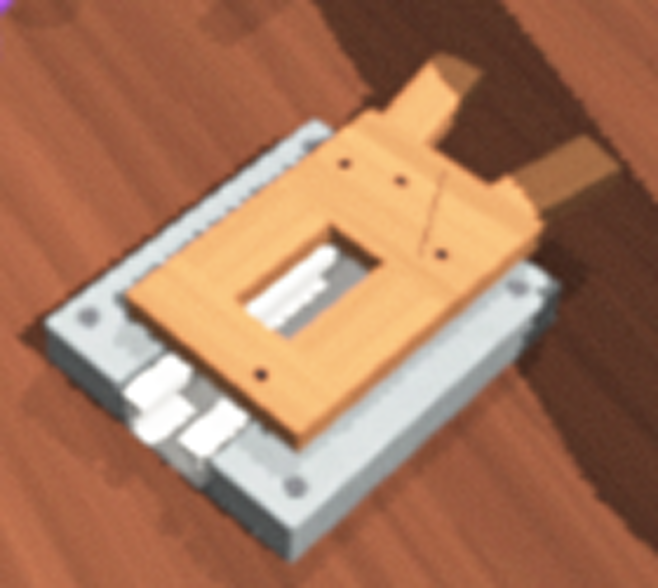

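```bash
python3 - <<'E'
from h import *
def hsvmask(im,box,n):
    h=cv2.cvtColor(im,cv2.COLOR_BGR2HSV); m=((h[...,0]<8)|(h[...,0]>172))&(h[...,1]>190)&(h[...,2]>120)
    k=np.zeros_like(m); x0,y0,x1,y1=box; k[y0:y1,x0:x1]=m[y0:y1,x0:x1]
    ys,xs=np.nonzero(k); print(n,len(xs),xs.mean(),ys.mean(),xs.min(),xs.max(),ys.min(),ys.max()); return xs.mean(),ys.mean()
a=cv2.imread('pics/scene0.png');b=cv2.imread('pics/side0.png')
A=hsvmask(a,(298,143,318,158),'s');B=hsvmask(b,(362,236,386,252),'d')
ca,cb=calibration('scene'),calibration('side')
print(tri([ray(ca,*A),ray(cb,*B)]))
# bar top ends
for e in [((303,147.5),(310,151)),]:
    P=[onz(ca,*q,86)[:2] for q in e]; d=P[1]-P[0]; print(P,np.degrees(np.arctan2(d[1],d[0])),np.hypot(*d))
P=[onz(cb,*q,86)[:2] for q in ((370,244.5),(379,245.3))]; d=P[1]-P[0]; print(P,np.degrees(np.arctan2(d[1],d[0])),np.hypot(*d))
# board corners in scene z=40 from crop c3 (scale 4.7 + (285,195)) 
f=lambda u,v:(285+u/4.7-.4,195+v/4.7-.4)
for q in [(335,225),(383,262),(288,338),(238,300)]: print('open',onz(ca,*f(*q),40))
for q in [(45,328),(318,122),(560,285),(290,525)]: print('plate',onz(ca,*f(*q),26))
for q in [(125,297),(300,445),(540,225),(365,110)]: print('board',onz(ca,*f(*q),40))
E
```

```text
s 10 306.0 149.9 304 308 149 151
d 22 373.95454545454544 243.04545454545453 370 378 242 244
(array([ 498.45349366, -239.82415901,   83.63272397]), [np.float64(1.2705624761754342), np.float64(1.2705624761754892)])
[array([ 500.90717517, -248.32490814]), array([ 492.76622298, -226.64128673])] 110.57826765527939 23.16148828839577
[array([ 488.5151833 , -240.26778663]), array([ 499.00136273, -253.56380202])] -51.738186040813105 16.933516602141793
open [530.02085305  44.3492797   40.        ]
open [523.43941768  72.0978746   40.        ]
open [579.40130153  86.77708361  40.        ]
open [587.25910805  59.441818    40.        ]
plate [659.87330689  22.30984096  26.        ]
plate [495.89997187 -23.87361133  26.        ]
plate [457.58919811 110.76751263  26.        ]
plate [619.34921371 154.90968216  26.        ]
board [627.5712964   34.62889142  40.        ]
board [602.3245915  133.76288701  40.        ]
board [453.23086559  88.22577039  40.        ]
board [480.68670052  -8.2163305   40.        ]
```

Request:
carry_out --motion '[{"x": 35, "y": -35, "z": 0}, {"x": 35, "y": -35, "z": 0}, {"x": 35, "y": -35}, {"x": 35, "y": -35}, {"x": 30, "y": -40}]'

```text
invalid input at $.motion[0]: expected keys grip, x, y, z, spin
```

```bash
python3 -c "
from h import *
o=ctrl.observe();print(o['t'],o['qpos'].round(1),o['tool_pos'],o['tool_rot'])"
```

```text
0.15 [-72.6  27.4   1.3  89.2  -0.7  63.6  -4.8] [269.9891062  618.19966799 243.92195347] [-1.79921921e+02  4.03922929e-03  1.56407668e+02]
```

Request:
carry_out --motion '[{"grip": 87.8, "x": 35, "y": -35, "z": 5, "spin": 0}, {"grip": 87.8, "x": 35, "y": -35, "z": 5, "spin": 0}, {"grip": 87.8, "x": 35, "y": -35, "z": 5, "spin": 0}, {"grip": 87.8, "x": 35, "y": -35, "z": 5, "spin": 0}, {"grip": 87.8, "x": 30, "y": -40, "z": 5, "spin": 0}]'

```text
t: 0.65
tool_pos: [441.5, 437.3, 269.6]
tool_rot: [180.0, 0.0, 156.4]
wrist_force: [-0.2, 0.4, -1.3]
width: 87.7
```

```bash
python3 -c "
from h import *
o=ctrl.observe();print(o['t'],o['qpos'].round(1),o['tool_pos'],o['tool_rot'])"
```

```text
0.65 [-54.3  21.    5.   95.5  -2.   63.5  17.7] [441.471416   437.27659957 269.59252925] [1.79997643e+02 9.19859111e-03 1.56396328e+02]
```

```bash
python3 -c "
from h import *
c=calibration('wrist');o=ctrl.observe()
p,d=ray(c,c['cx'],c['cy'],True);print(p-o['tool_pos'],d)
for uv in [(320,200),(320,100),(320,250)]: print(onz(c,*uv,40,True)-o['tool_pos'])
"
```

```text
[-73.84085105  33.47124268 140.71373452] [ 0.26982225 -0.11827876 -0.95561817]
[  35.05319214  -10.68029107 -229.59252925]
[ -78.00316418   38.49324922 -229.59252925]
[  99.2750614   -38.51378155 -229.59252925]
```

Request:
carry_out --motion '[{"grip": 87.8, "x": 20, "y": -44, "z": 0, "spin": 0}, {"grip": 87.8, "x": 20, "y": -44, "z": 0, "spin": 0}, {"grip": 87.8, "x": 20, "y": -44, "z": 0, "spin": 0}, {"grip": 87.8, "x": 20, "y": -44, "z": 0, "spin": 0}, {"grip": 87.8, "x": 20, "y": -44, "z": 0, "spin": 0}]'

```text
t: 1.15
tool_pos: [540.4, 216.9, 269.6]
tool_rot: [-180.0, -0.0, 156.4]
wrist_force: [0.3, 0.4, -0.7]
width: 87.5
```

Request:
carry_out --motion '[{"grip": 87.8, "x": 20, "y": -44, "z": 0, "spin": 0}, {"grip": 87.8, "x": 20, "y": -44, "z": 0, "spin": 0}, {"grip": 87.8, "x": 20, "y": -44, "z": 0, "spin": 0}, {"grip": 87.8, "x": 20, "y": -44, "z": 0, "spin": 0}, {"grip": 87.8, "x": 0, "y": 0, "z": 0, "spin": 0}]'

```text
t: 1.65
tool_pos: [621.6, 33.7, 269.6]
tool_rot: [-179.8, 0.2, 155.8]
wrist_force: [-0.2, 0.3, 0.8]
width: 87.8
```

```bash
cat > snapw.py <<'E'
import sys,json
from h import *
n=sys.argv[1]
o=ctrl.observe();c=calibration('wrist');im=snapshot('wrist')
cv2.imwrite(f'pics/{n}.png',im)
json.dump({k:(v.tolist() if hasattr(v,'tolist') else v) for k,v in c.items()},open(f'pics/{n}.json','w'))
print(o['t'],o['tool_pos'].round(1),o['tool_rot'].round(2),o['qpos'].round(1))
E
python3 snapw.py w1
```

```text
1.65 [621.6  33.7 269.6] [-1.7979e+02  1.6000e-01  1.5576e+02] [-20.5  21.4  15.2  96.   -5.9  63.4  62.1]
```

View pics/w1.png

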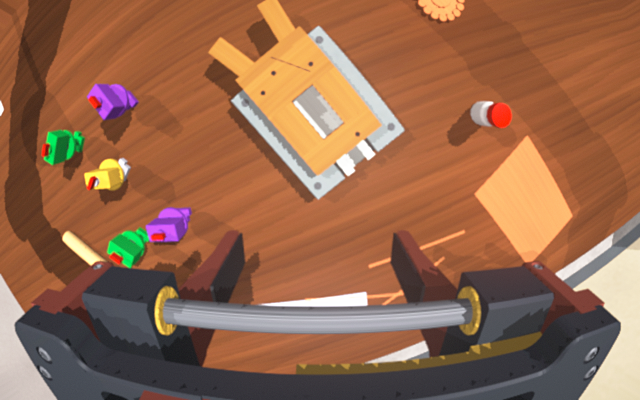

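```bash
python3 - <<'E'
import cv2
a=cv2.imread('pics/w1.png')
cv2.imwrite('pics/w1a.png',cv2.resize(a[75:175,280:380],None,fx=6,fy=6,interpolation=cv2.INTER_CUBIC))
cv2.imwrite('pics/w1b.png',cv2.resize(a[20:210,200:420],None,fx=3,fy=3,interpolation=cv2.INTER_CUBIC))
E
```

```text
(no output)
```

View pics/w1a.png

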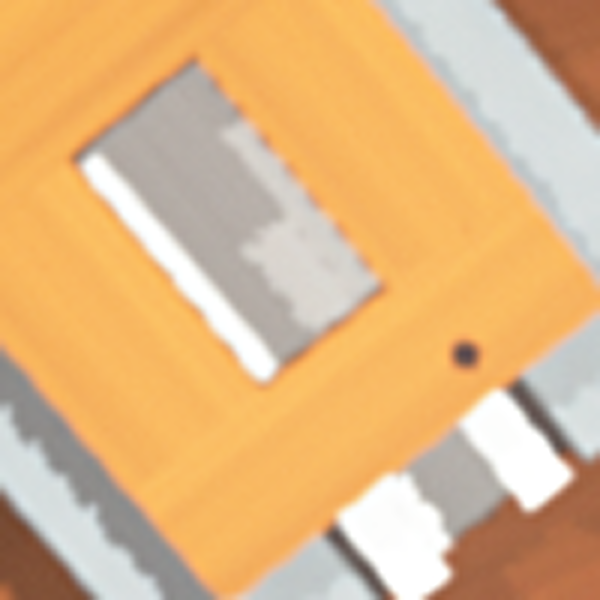

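View pics/w1b.png

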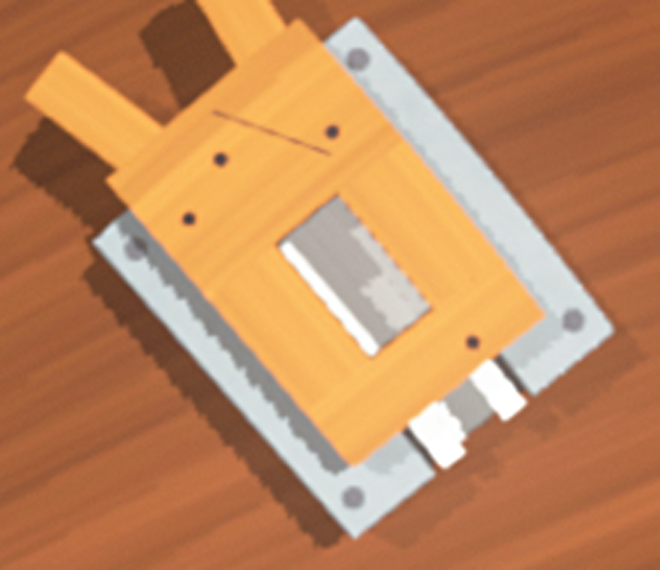

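```bash
cat > meas.py <<'E'
from h import *
import json
def load(n): return json.load(open(f'pics/{n}.json'))
E
python3 - <<'E'
from meas import *
c=load('w1')
A=lambda u,v:(280+u/6-.42,75+v/6-.42); B=lambda u,v:(200+u/3-.33,20+v/3-.33)
corn=[A(*q) for q in [(195,60),(75,158),(265,383),(383,288)]]
W=[onz(c,*q,40,True) for q in corn]
for w in W: print('open',w.round(1))
print('edges',[round(float(np.linalg.norm(W[i]-W[(i+1)%4])),1) for i in range(4)],'centre',np.mean(W,0).round(1))
d=(W[2]-W[1])+(W[3]-W[0]); print('yaw',np.degrees(np.arctan2(d[1],d[0])))
pl=[onz(c,*B(*q),26,True) for q in [(357,18),(92,242),(354,537),(612,328)]]
for w in pl: print('plate',w.round(1))
print([round(float(np.linalg.norm(pl[i]-pl[(i+1)%4])),1) for i in range(4)],'centre',np.mean(pl,0).round(1))
d=(pl[2]-pl[1])+(pl[3]-pl[0]); yaw=np.arctan2(d[1],d[0]); print('yaw',np.degrees(yaw)); 
C=np.mean(pl,0); ex=np.array([np.cos(yaw),np.sin(yaw)]); ey=np.array([-ex[1],ex[0]])
def py(u,v,z):
    w=onz(c,*A(u,v),z,True)[:2]-C[:2]; return (w@ex).round(1),(w@ey).round(2)
for q in [(105,150),(190,255),(278,362)]: print('left lip inner',py(*q,25.3))
for q in [(455,425),(505,490)]: print('right ext inner',py(*q,25.3))
for q in [(400,470),(410,480)]: print('left ext inner',py(*q,25.3))
for q in [(510,385),(572,455)]: print('right ext lip outer',py(*q,25.3))
for q in [(335,515),(395,590)]: print('left ext lip outer',py(*q,25.3))
for q in [(195,60),(383,288)]: print('right opening edge at lip', py(*q,40))
for q in [(75,158),(265,383)]: print('left opening edge', py(*q,40))
E
```

```text
open [523.6  71.2  40. ]
open [531.5  41.7  40. ]
open [588.1  57.3  40. ]
open [580.1  86.4  40. ]
edges [30.5, 58.7, 30.2, 58.6] centre [555.8  64.1  40. ]
yaw 15.250943450330432
plate [457.4 109.4  26. ]
plate [495.5 -29.1  26. ]
plate [658.   17.8  26. ]
plate [618.4 154.9  26. ]
[143.6, 169.2, 142.7, 167.2] centre [557.3  63.3  26. ]
yaw 15.931848949409805
left lip inner (np.float64(-28.9), np.float64(-8.78))
left lip inner (np.float64(-1.0), np.float64(-9.7))
left lip inner (np.float64(27.7), np.float64(-10.21))
right ext inner (np.float64(61.5), np.float64(9.81))
right ext inner (np.float64(79.1), np.float64(9.38))
left ext inner (np.float64(61.6), np.float64(-5.14))
left ext inner (np.float64(64.6), np.float64(-4.85))
right ext lip outer (np.float64(62.3), np.float64(24.11))
right ext lip outer (np.float64(82.3), np.float64(25.16))
left ext lip outer (np.float64(60.3), np.float64(-21.74))
left ext lip outer (np.float64(81.0), np.float64(-22.21))
right opening edge at lip (np.float64(-30.3), np.float64(16.85))
right opening edge at lip (np.float64(28.3), np.float64(16.03))
left opening edge (np.float64(-30.7), np.float64(-13.65))
left opening edge (np.float64(28.0), np.float64(-14.22))
```

Request:
carry_out --motion '[{"grip": 87.8, "x": 2, "y": 0, "z": -45, "spin": 0}, {"grip": 87.8, "x": 2, "y": 0, "z": -45, "spin": 0}, {"grip": 87.8, "x": 2, "y": 0, "z": -30, "spin": 0}, {"grip": 87.8, "x": 0, "y": 0, "z": 0, "spin": 0}, {"grip": 87.8, "x": 0, "y": 0, "z": 0, "spin": 0}]'

```text
t: 2.2
tool_pos: [625.9, 44.0, 150.0]
tool_rot: [180.0, -0.0, 156.5]
wrist_force: [0.3, 0.1, 0.9]
width: 87.9
```

```bash
python3 snapw.py w2; python3 - <<'E'
import cv2,numpy as np
a=cv2.imread('pics/w2.png')
cv2.imwrite('pics/w2a.png',cv2.resize(a[50:190,250:410],None,fx=4.2,fy=4.2,interpolation=cv2.INTER_CUBIC))
E
```

```text
2.2 [625.9  44.  150. ] [ 1.8000e+02 -4.0000e-02  1.5649e+02] [-19.4  29.   13.2 101.5  -8.3  50.5  63.9]
```

View pics/w2.png

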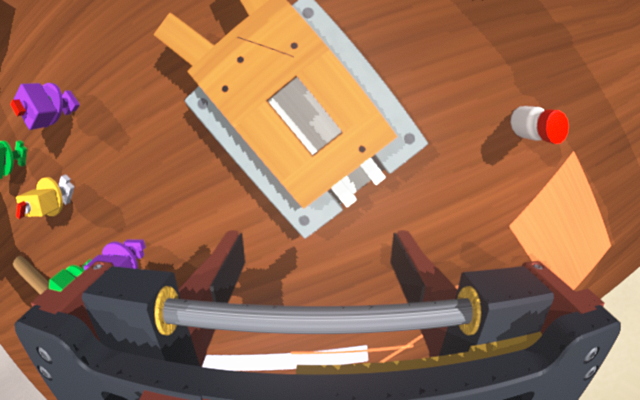

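View pics/w2a.png

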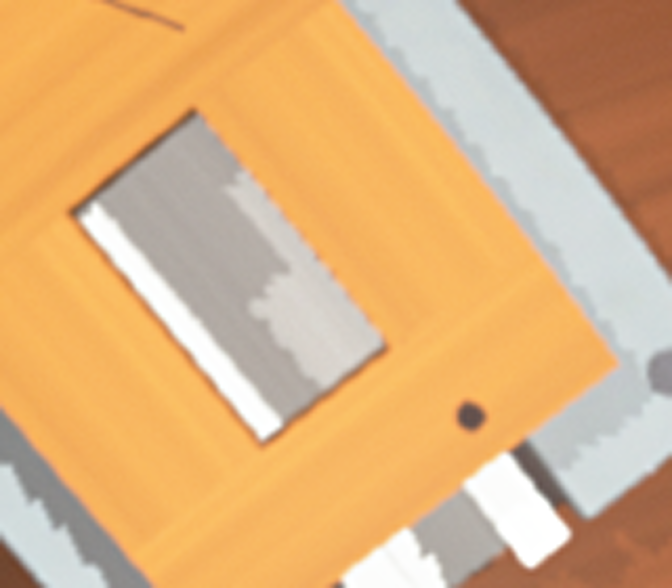

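```bash
python3 - <<'E'
import cv2,numpy as np
a=cv2.imread('pics/w2.png')
b=cv2.resize(a[72:160,262:348],None,fx=8,fy=8,interpolation=cv2.INTER_LANCZOS4)[:600]
g=np.clip((b.astype(float)-130)*255/110,0,255).astype(np.uint8)
cv2.imwrite('pics/w2b.png',cv2.resize(g,(g.shape[1],g.shape[0]))[:600,:800])
b=cv2.resize(a[145:215,325:400],None,fx=8,fy=8,interpolation=cv2.INTER_LANCZOS4)
g=np.clip((b.astype(float)-60)*255/195,0,255).astype(np.uint8)
cv2.imwrite('pics/w2c.png',g)
E
```

```text
(no output)
```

View pics/w2b.png

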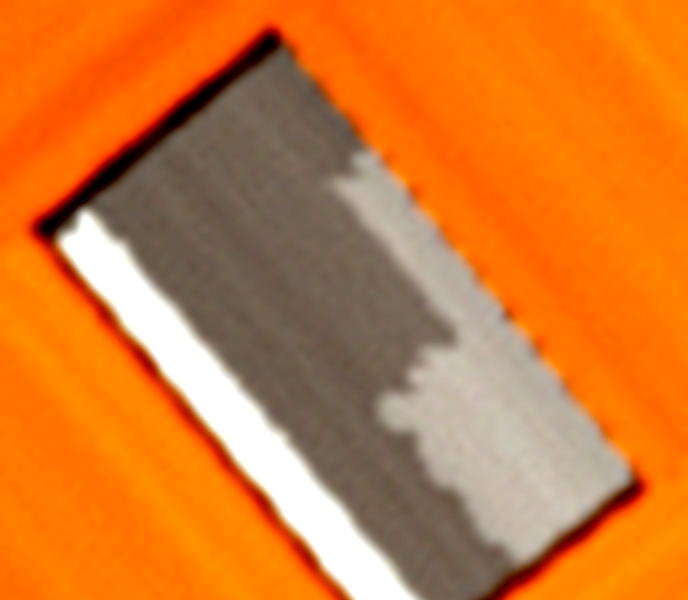

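View pics/w2c.png

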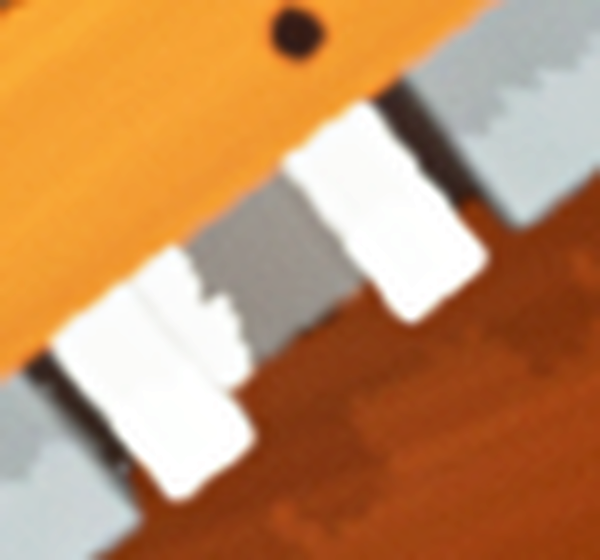

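```bash
python3 - <<'E'
from meas import *
c=load('w2')
Bx=lambda u,v:(262+u/8-.44,72+v/8-.44); Cx=lambda u,v:(325+u/8-.44,145+v/8-.44)
O=np.array([556.5,64.5]); yaw=np.radians(15.4); ex=np.array([np.cos(yaw),np.sin(yaw)]); ey=np.array([-ex[1],ex[0]])
def l(name,q,z):
    w=onz(c,*q,z,True)[:2]; r=w-O; print(name,w.round(1),(r@ex).round(1),(r@ey).round(2))
for q in [(125,235),(230,365),(330,490),(415,590)]: l('open L inner',Bx(*q),25.3)
for q in [(340,195),(380,245),(445,325)]: l('open R inner',Bx(*q),25.3)
for q in [(130,282),(235,392),(256,435)]: l('ext L inner',Cx(*q),25.3)
for q in [(285,165),(350,255),(410,322)]: l('ext R inner',Cx(*q),25.3)
for q in [(50,350),(178,500)]: l('ext L outer',Cx(*q),25.3)
for q in [(362,100),(488,255)]: l('ext R outer',Cx(*q),25.3)
for q in [(25,372),(140,515)]: l('plate L wall',Cx(*q),26)
for q in [(403,80),(520,228)]: l('plate R wall',Cx(*q),26)
for q in [(275,33),(42,230),(640,487)]: l('board opening',Bx(*q),40)
A=lambda u,v:(250+u/4.2-.38,50+v/4.2-.38)
for q in [(195,110),(72,212),(263,443),(386,349)]: l('board op',A(*q),40)
for q in [(305,237.5),(186,98),(427,146)]: l('plate corner',q,26)
E
```

```text
open L inner [534.7  47.6] -25.5 -10.54
open L inner [552.2  52. ] -7.5 -10.86
open L inner [568.9  56.3] 9.7 -11.18
open L inner [582.4  60.3] 23.9 -10.96
open R inner [540.3  70.1] -14.1 9.68
open R inner [546.9  71.8] -7.3 9.57
open R inner [557.5  74.6] 3.7 9.51
ext L inner [620.1  70.2] 62.9 -11.44
ext L inner [636.6  76.2] 80.3 -9.98
ext L inner [642.2  76.5] 85.9 -11.16
ext R inner [614.7  90.9] 63.1 10.02
ext R inner [627.   93.9] 75.8 9.63
ext R inner [636.9  97.4] 86.2 10.41
ext L outer [623.8  59. ] 63.4 -23.17
ext L outer [645.9  65.5] 86.4 -22.74
ext R outer [611.2 101.5] 62.6 21.12
ext R outer [633.1 108.4] 85.5 21.96
plate L wall [624.8  55.5] 63.5 -26.8
plate L wall [645.6  60.9] 84.9 -27.1
plate R wall [610.8 106.4] 63.5 26.02
plate R wall [631.4 112.8] 85.1 26.64
board opening [523.2  71.2] -30.3 15.31
board opening [531.6  41.8] -30.0 -15.29
board opening [580.1  86.3] 28.5 14.79
board op [523.3  71.2] -30.2 15.32
board op [531.4  41.8] -30.2 -15.21
board op [587.8  57.1] 28.2 -15.47
board op [580.3  86.2] 28.7 14.63
plate corner [658.   18.4] 85.6 -71.37
plate corner [494.7 -25.7] -83.5 -70.57
plate corner [621.6 153.9] 86.5 68.89
```

Request:
carry_out --motion '[{"grip": 87.8, "x": -8, "y": -45, "z": 8, "spin": 0}, {"grip": 87.8, "x": -8, "y": -45, "z": 8, "spin": 0}, {"grip": 87.8, "x": -8, "y": -45, "z": 8, "spin": 0}, {"grip": 87.8, "x": -8, "y": -45, "z": 8, "spin": 0}, {"grip": 87.8, "x": -8, "y": -45, "z": 8, "spin": 0}]'

```text
t: 2.75
tool_pos: [586.8, -183.9, 193.0]
tool_rot: [179.9, 0.3, 156.4]
wrist_force: [1.2, 0.0, 0.5]
width: 87.8
```

Request:
carry_out --motion '[{"grip": 87.8, "x": -7, "y": -45, "z": 0, "spin": 0}, {"grip": 87.8, "x": -7, "y": -45, "z": 0, "spin": 0}, {"grip": 87.8, "x": 0, "y": 0, "z": 0, "spin": 0}, {"grip": 87.8, "x": 0, "y": 0, "z": 0, "spin": 0}, {"grip": 87.8, "x": 0, "y": 0, "z": 0, "spin": 0}]'

```text
t: 3.25
tool_pos: [573.3, -270.7, 191.1]
tool_rot: [179.9, 0.1, 156.5]
wrist_force: [-0.3, 0.9, -0.6]
width: 88.1
```

```bash
python3 snapw.py w3; python3 - <<'E'
from meas import *
c=load('w3'); print(proj(c,(498,-240,86),True),c['position'])
E
```

```text
3.25 [ 573.3 -270.7  191.1] [1.7992e+02 1.2000e-01 1.5652e+02] [ 7.2 27.1 17.  99.  -9.4 55.2 94.3]
[313.52823733 104.37464653] [499.04281842103273, -237.45123502007502, 331.6038975480789]
```

View pics/w3.png

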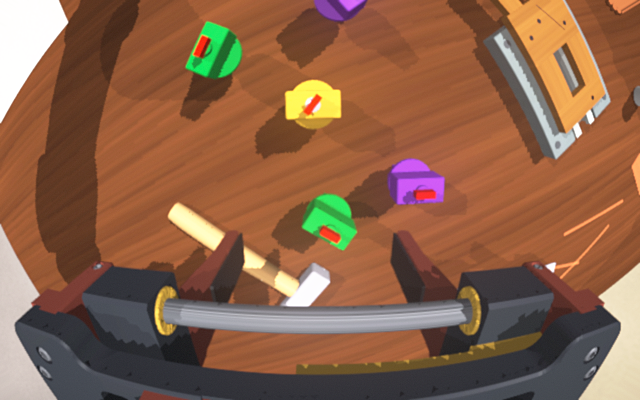

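```bash
python3 - <<'E'
from meas import *
a=cv2.imread('pics/w3.png'); c=load('w3')
cv2.imwrite('pics/w3a.png',cv2.resize(a[70:140,275:355],None,fx=8,fy=8,interpolation=cv2.INTER_CUBIC))
h=cv2.cvtColor(a,cv2.COLOR_BGR2HSV)
def rect(m,z,n):
    m2=np.zeros(m.shape,np.uint8); m2[75:135,280:350]=m[75:135,280:350]*255
    k,_=cv2.findContours(m2,cv2.RETR_EXTERNAL,cv2.CHAIN_APPROX_NONE); k=max(k,key=cv2.contourArea)
    P=np.array([onz(c,*p[0].astype(float),z,True)[:2] for p in k],np.float32)
    r=cv2.minAreaRect(P); b=cv2.boxPoints(r); e=[b[1]-b[0],b[2]-b[1]]; e=max(e,key=np.linalg.norm)
    print(n,'pix',cv2.minAreaRect(k),'c',r[0],'size',r[1],'long axis',np.degrees(np.arctan2(e[1],e[0]))%180)
red=((h[...,0]<8)|(h[...,0]>172))&(h[...,1]>180)&(h[...,2]>130)
rect(red,88,'bar')
yel=(h[...,0]>18)&(h[...,0]<35)&(h[...,1]>120)
rect(yel,73,'nut')
bright=yel&(h[...,2]>235); rect(bright,73,'nut bright')
E
```

```text
bar pix ((311.938232421875, 104.0970458984375), (6.902685165405273, 20.784751892089844), 32.47119140625) c (497.2993469238281, -241.01614379882812) size (5.38316011428833, 16.258174896240234) long axis 124.34773
nut pix ((312.5, 104.0), (48.0, 55.0), 90.0) c (497.3135681152344, -240.78720092773438) size (45.5372200012207, 40.169002532958984) long axis 66.31967
nut bright pix ((312.5, 99.0), (38.0, 55.0), 90.0) c (493.44659423828125, -239.0914764404297) size (45.23586654663086, 31.78417205810547) long axis 66.92908
```

View pics/w3a.png

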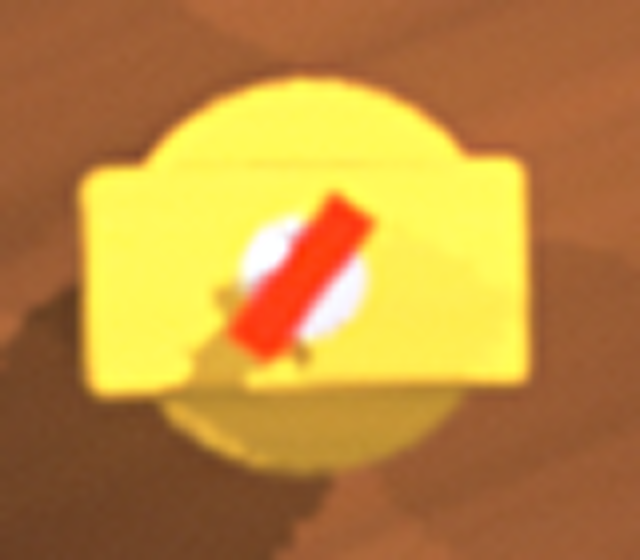

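Request:
carry_out --motion '[{"grip": 50, "x": -7, "y": 3, "z": 0, "spin": -0.142}, {"grip": 50, "x": -7, "y": 3, "z": 0, "spin": -0.142}, {"grip": 50, "x": -7, "y": 3, "z": 0, "spin": -0.142}, {"grip": 50, "x": -7, "y": 3, "z": 0, "spin": -0.142}, {"grip": 50, "x": -7, "y": 3, "z": 0, "spin": -0.142}]'

```text
t: 3.8
tool_pos: [537.7, -255.0, 190.0]
tool_rot: [179.9, -0.0, 115.6]
wrist_force: [0.4, 0.8, 1.1]
width: 52.0
```

Request:
carry_out --motion '[{"grip": 50, "x": -7, "y": 3, "z": 0, "spin": -0.142}, {"grip": 50, "x": -7, "y": 3, "z": 0, "spin": -0.142}, {"grip": 50, "x": -7, "y": 3, "z": 0, "spin": -0.142}, {"grip": 50, "x": -7, "y": 3, "z": 0, "spin": -0.142}, {"grip": 50, "x": -7, "y": 3, "z": 0, "spin": -0.142}]'

```text
t: 4.3
tool_pos: [502.6, -240.1, 189.9]
tool_rot: [180.0, -0.1, 74.9]
wrist_force: [0.8, 0.1, 0.3]
width: 50.1
```

Request:
carry_out --motion '[{"grip": 50, "x": -6, "y": 0, "z": 0, "spin": -0.137}, {"grip": 50, "x": 0, "y": 0, "z": 0, "spin": 0}, {"grip": 50, "x": 0, "y": 0, "z": 0, "spin": 0}]'

```text
t: 4.6
tool_pos: [496.9, -240.9, 189.9]
tool_rot: [180.0, -0.0, 67.5]
wrist_force: [-0.2, 0.3, -0.6]
width: 50.0
```

```bash
python3 snapw.py w4;  python3 - <<'E'
from meas import *
c=load('w4'); print(proj(c,(497.3,-241,88),True),c['position'])
E
```

```text
4.6 [ 496.9 -240.9  189.9] [ 1.7997e+02 -3.0000e-02  6.7540e+01] [-11.6  23.   39.6 111.3 -18.4  52.1  14.8]
[317.7321728  205.94560612] [528.0838355643931, -165.1226977474996, 330.6478326189711]
```

View pics/w4.png

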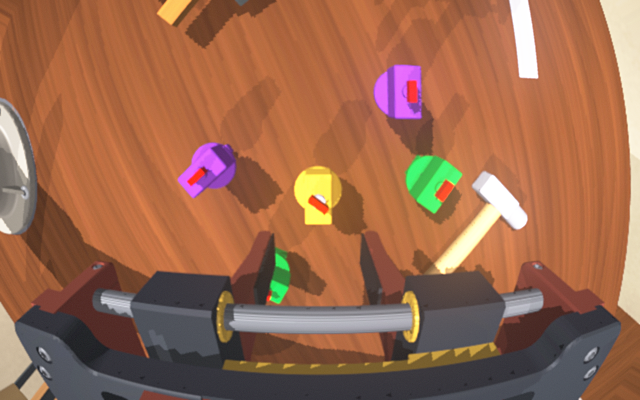

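```bash
python3 - <<'E'
from meas import *
c=load('w3')
O=np.array([497.3,-241.]); y=np.radians(67.4); tx=np.array([np.cos(y),np.sin(y)]); ty=np.array([-tx[1],tx[0]])
for q in [(203,47),(425,195),(330,235),(312,104)]:
    w=onz(c,*q,88,True); print(q,w.round(1),'along tool x',((w[:2]-O)@tx).round(1),'jaw',((w[:2]-O)@ty).round(1))
c4=load('w4'); c1=load('w1')
m=cv2.imread('pics/w4.png');h=cv2.cvtColor(m,cv2.COLOR_BGR2HSV);red=((h[...,0]<8)|(h[...,0]>172))&(h[...,1]>180)&(h[...,2]>130)
ys,xs=np.nonzero(red[190:220,300:335]);u,v=xs.mean()+300,ys.mean()+190;print(u,v)
print(tri([ray(c,311.9,104.1,True),ray(c4,u,v,True)]))
ye=(h[...,0]>18)&(h[...,0]<35)&(h[...,1]>120);ys,xs=np.nonzero(ye[160:230,285:350]);print('nut cols near bottom',[ (r+160,xs[ys==r].min()+285,xs[ys==r].max()+285) for r in (50,55,60)])
E
```

```text
(203, 47) [ 415.5 -301.2   88. ] along tool x -87.0 jaw 52.3
(425, 195) [ 603.2 -181.9   88. ] along tool x 95.2 jaw -75.1
(330, 235) [ 603.8 -270.9   88. ] along tool x 13.4 jaw -109.8
(312, 104) [ 497.3 -240.9   88. ] along tool x 0.0 jaw 0.1
317.8059701492537 204.11194029850748
(array([ 497.29295357, -241.1359078 ,   82.78647832]), [np.float64(0.027966947353847974), np.float64(0.02796694735382743)])
nut cols near bottom [(210, np.int64(305), np.int64(331)), (215, np.int64(305), np.int64(330)), (220, np.int64(305), np.int64(331))]
```

Request:
carry_out --motion '[{"grip": 50, "x": 0.4, "y": 0, "z": -42, "spin": 0}, {"grip": 50, "x": 0, "y": 0, "z": -40, "spin": 0}, {"grip": 50, "x": 0, "y": 0, "z": -25, "spin": 0}, {"grip": 50, "x": 0, "y": 0, "z": -17, "spin": 0}, {"grip": 50, "x": 0, "y": 0, "z": 0, "spin": 0}]'

```text
t: 5.15
tool_pos: [495.4, -241.3, 63.5]
tool_rot: [-179.8, -0.0, 67.3]
wrist_force: [-0.3, -0.4, 0.1]
width: 50.2
```

```bash
python3 snapw.py w5; python3 - <<'E'
import cv2
from rig import snapshot
s=snapshot('side'); sc=snapshot('scene')
cv2.imwrite('pics/s5.png',cv2.resize(s[195:330,290:450],None,fx=4.4,fy=4.4,interpolation=cv2.INTER_CUBIC))
E
```

```text
5.15 [ 495.4 -241.3   63.5] [-179.77   -0.     67.34] [ -4.7  33.6  31.8 115.5 -27.8  38.6  22.4]
```

View pics/w5.png

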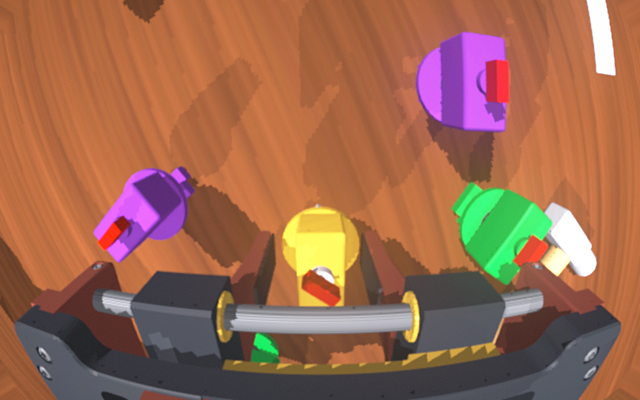

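View pics/s5.png

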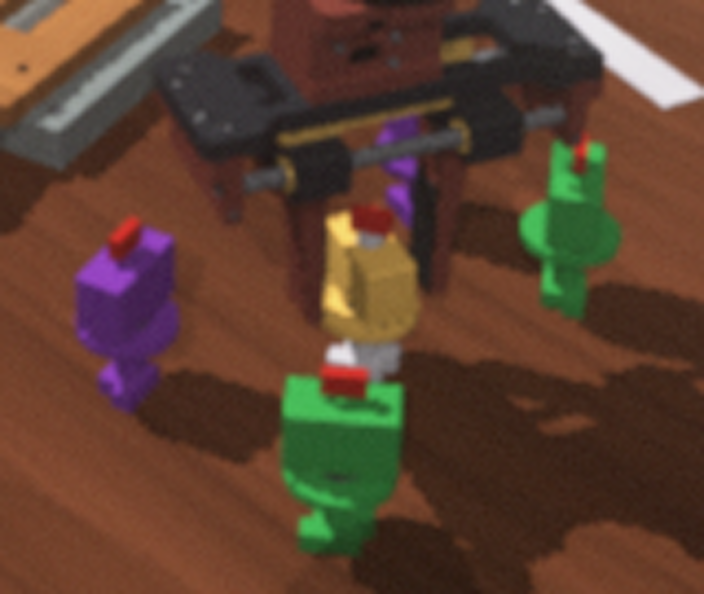

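Request:
carry_out --motion '[{"grip": 50, "x": 0, "y": 0, "z": 0, "spin": 0}, {"grip": 50, "x": 0, "y": 0, "z": 0, "spin": 0}]'

```text
t: 5.5
tool_pos: [497.2, -242.4, 66.7]
tool_rot: [179.9, -0.0, 67.2]
wrist_force: [0.7, 0.1, 0.7]
width: 49.7
```

Request:
carry_out --motion '[{"grip": 20, "x": 0, "y": 0, "z": 0, "spin": 0}, {"grip": 20, "x": 0, "y": 0, "z": 0, "spin": 0}, {"grip": 20, "x": 0, "y": 0, "z": 0, "spin": 0}, {"grip": 20, "x": 0, "y": 0, "z": 0, "spin": 0}, {"grip": 20, "x": 0, "y": 0, "z": 0, "spin": 0}]' --newtons 30

```text
t: 6.0
tool_pos: [496.5, -242.3, 65.7]
tool_rot: [180.0, -0.0, 67.2]
wrist_force: [-0.8, -0.0, 0.8]
width: 23.9
```

```bash
python3 snapw.py w6
```

```text
6.0 [ 496.5 -242.3   65.7] [179.99  -0.    67.19] [ -4.8  33.4  32.  115.5 -27.8  38.6  22.3]
```

View pics/w6.png

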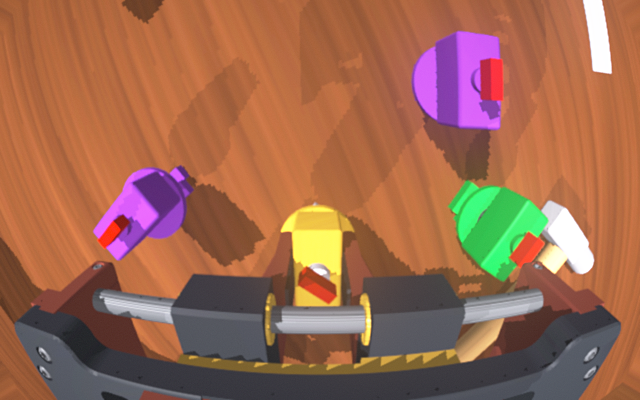

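Request:
carry_out --motion '[{"grip": 20, "x": 0, "y": 0, "z": 15, "spin": 0}, {"grip": 20, "x": 0, "y": 0, "z": 30, "spin": 0}, {"grip": 20, "x": 0, "y": 0, "z": 35, "spin": 0}, {"grip": 20, "x": 0, "y": 0, "z": 30, "spin": 0}, {"grip": 20, "x": 0, "y": 0, "z": 0, "spin": 0}]'

```text
t: 6.55
tool_pos: [498.3, -243.6, 180.0]
tool_rot: [179.6, -0.1, 67.2]
wrist_force: [0.8, 0.3, -1.5]
width: 23.8
```

```bash
python3 snapw.py w7;python3 - <<'E'
import cv2
from rig import snapshot
s=snapshot('side'); cv2.imwrite('pics/s7.png',cv2.resize(s[120:330,270:450],None,fx=2.8,fy=2.8,interpolation=cv2.INTER_CUBIC))
a=cv2.imread('pics/w7.png'); cv2.imwrite('pics/w7a.png',cv2.resize(a[190:320,260:380],None,fx=4.5,fy=4.5,interpolation=cv2.INTER_CUBIC))
E
```

```text
6.55 [ 498.3 -243.6  180. ] [ 1.7961e+02 -6.0000e-02  6.7160e+01] [-11.2  23.9  39.6 111.7 -19.6  50.7  15.7]
```

View pics/s7.png

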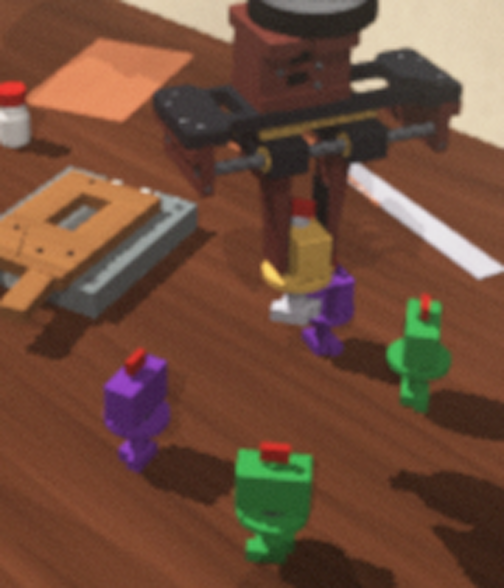

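View pics/w7a.png

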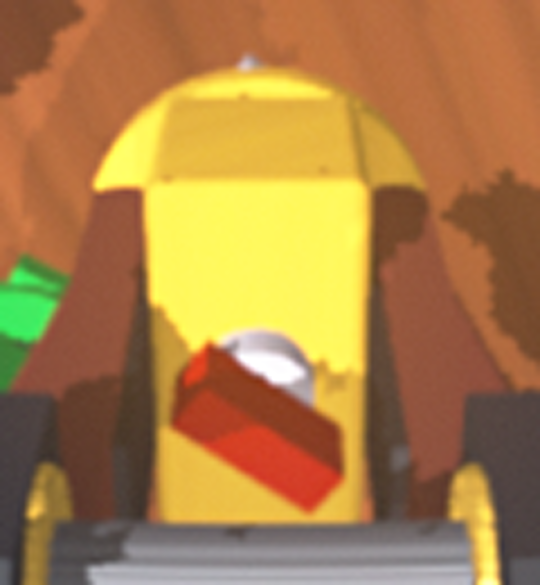

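```bash
python3 - <<'E'
from meas import *
c=load('w7'); T=np.array([498.3,-243.6,180.0]); y=np.radians(67.2); tx=np.array([np.cos(y),np.sin(y)]); ty=np.array([-tx[1],tx[0]])
A=lambda u,v:(260+u/4.5-.39,190+v/4.5-.39)
for q in [(185,385),(340,470),(172,425),(310,510)]:
    w=onz(c,*A(*q),202,True)[:2]-T[:2]; print('bar',q,(w@tx).round(2),(w@ty).round(2))
P=[onz(c,*A(*q),202,True)[:2] for q in [(185,385),(340,470),(172,425),(310,510)]]
for i,j in((0,1),(2,3)): d=P[i]-P[j];print(np.degrees(np.arctan2(d[1],d[0])),np.linalg.norm(d))
for q in [(148,180),(355,180),(155,520),(370,520)]:
    w=onz(c,*A(*q),187,True)[:2]-T[:2]; print('nut top',q,(w@tx).round(2),(w@ty).round(2))
q=(248,58); w=onz(c,*A(*q),114+9,True)[:2]-T[:2]; print('head tip',(w@tx).round(2),(w@ty).round(2))
E
```

```text
bar (185, 385) 9.37 7.56
bar (340, 470) -1.09 -8.04
bar (172, 425) 4.59 8.99
bar (310, 510) -6.21 -5.05
123.3776559827061 18.78478673812221
119.62888395540605 17.71727799237759
nut top (148, 180) 25.18 11.7
nut top (355, 180) 25.1 -9.89
nut top (155, 520) -18.83 12.44
nut top (370, 520) -19.01 -12.94
head tip 17.76 1.34
```

Request:
carry_out --motion '[{"grip": 20, "x": 6, "y": 20, "z": 0, "spin": 0.12}, {"grip": 20, "x": 6, "y": 34, "z": 0, "spin": 0.14}, {"grip": 20, "x": 6, "y": 34, "z": 0, "spin": 0.14}, {"grip": 20, "x": 6, "y": 34, "z": 0, "spin": 0.14}, {"grip": 20, "x": 6, "y": 34, "z": 0, "spin": 0.14}]'

```text
t: 7.15
tool_pos: [525.2, -84.7, 174.1]
tool_rot: [-179.8, -0.1, 106.5]
wrist_force: [0.1, -0.6, -2.3]
width: 23.6
```

Request:
carry_out --motion '[{"grip": 20, "x": 6, "y": 34, "z": 0, "spin": 0.14}, {"grip": 20, "x": 6, "y": 34, "z": 0, "spin": 0.14}, {"grip": 20, "x": 6, "y": 34, "z": 0, "spin": 0.14}, {"grip": 20, "x": 6, "y": 34, "z": 0, "spin": 0.14}, {"grip": 20, "x": 5, "y": 10, "z": 0, "spin": 0.01}]'

```text
t: 7.65
tool_pos: [554.3, 64.4, 173.9]
tool_rot: [-179.9, -0.2, 139.3]
wrist_force: [0.9, -0.2, -3.0]
width: 24.1
```

Request:
carry_out --motion '[{"grip": 20, "x": 0, "y": 0, "z": 0, "spin": 0}, {"grip": 20, "x": 0, "y": 0, "z": 0, "spin": 0}, {"grip": 20, "x": 0, "y": 0, "z": 0, "spin": 0}]'

```text
t: 7.95
tool_pos: [554.8, 57.5, 175.2]
tool_rot: [-179.9, -0.0, 138.6]
wrist_force: [-0.4, -0.6, -2.2]
width: 24.1
```

```bash
python3 snapw.py w8;python3 - <<'E'
import cv2
from rig import snapshot
s=snapshot('side'); cv2.imwrite('pics/s8.png',cv2.resize(s[110:250,220:370],None,fx=4,fy=4,interpolation=cv2.INTER_CUBIC))
a=cv2.imread('pics/w8.png'); cv2.imwrite('pics/w8a.png',cv2.resize(a[190:320,260:380],None,fx=4.5,fy=4.5,interpolation=cv2.INTER_CUBIC))
E
```

```text
7.95 [554.8  57.5 175.2] [-1.7991e+02 -1.0000e-02  1.3859e+02] [-27.4  21.5  18.9 110.2  -8.9  49.7  44.6]
```

View pics/w8.png

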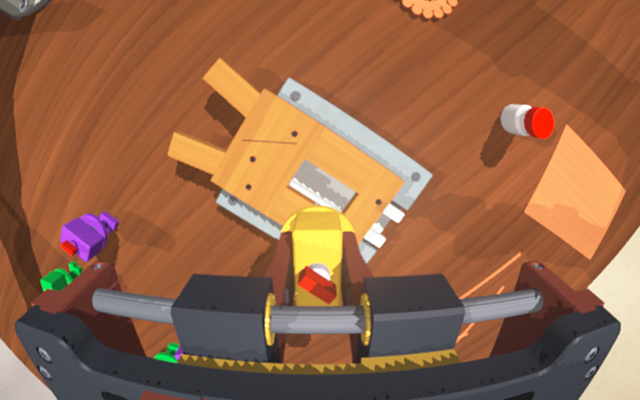

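View pics/w8a.png

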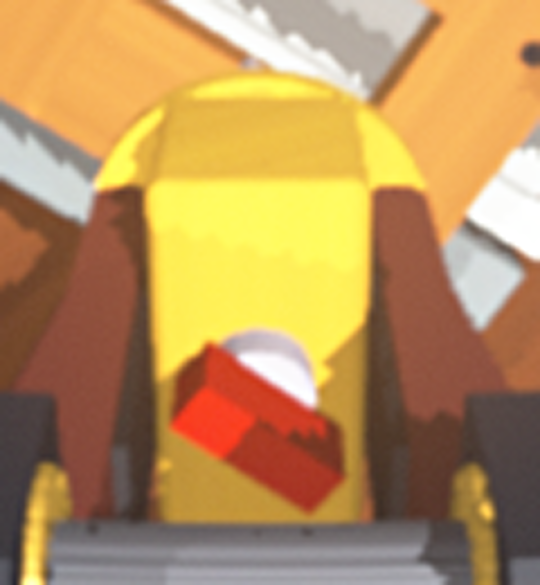

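View pics/s8.png

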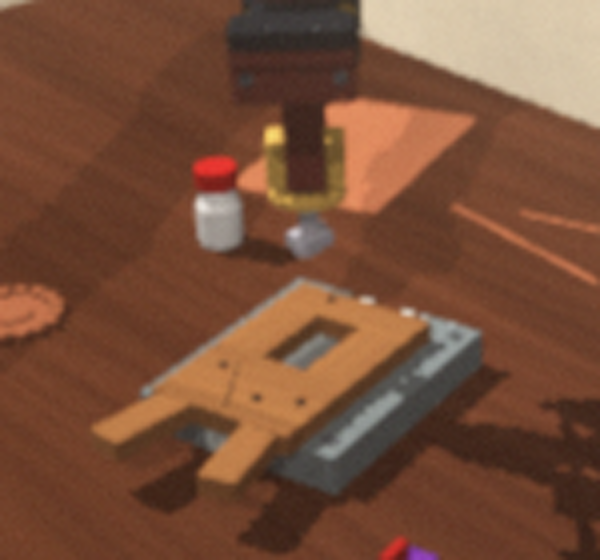

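```bash
python3 - <<'E'
from meas import *
def barfit(n,box,z,T=None,yaw=None):
    c=load(n);a=cv2.imread(f'pics/{n}.png').astype(float)
    x0,y0,x1,y1=box
    s=a[y0:y1,x0:x1]; S=8
    b=cv2.resize(s,None,fx=S,fy=S,interpolation=cv2.INTER_CUBIC)
    r=b[...,2]-np.maximum(b[...,1],b[...,0]); m=((r>90)&(b[...,1]<100)).astype(np.uint8)*255
    k,_=cv2.findContours(m,cv2.RETR_EXTERNAL,cv2.CHAIN_APPROX_NONE);k=max(k,key=cv2.contourArea)
    P=np.array([onz(c,x0+(p[0][0]+.5)/S-.5,y0+(p[0][1]+.5)/S-.5,z,True)[:2] for p in k],np.float32)
    R=cv2.minAreaRect(P);bb=cv2.boxPoints(R);e=max([bb[1]-bb[0],bb[2]-bb[1]],key=np.linalg.norm)
    vis=b.astype(np.uint8).copy();cv2.drawContours(vis,[k],-1,(255,0,0),1);cv2.imwrite(f'pics/{n}_bar.png',vis)
    print(n,R,'ang',np.degrees(np.arctan2(e[1],e[0]))%180)
    # PCA
    ys,xs=np.nonzero(m);Q=np.array([onz(c,x0+(u+.5)/S-.5,y0+(v+.5)/S-.5,z,True)[:2] for u,v in zip(xs[::5],ys[::5])])
    w,V=np.linalg.eigh(np.cov(Q.T));v=V[:,1];print('pca',np.degrees(np.arctan2(v[1],v[0]))%180,Q.mean(0))
barfit('w3',(295,85,330,125),88)
def yaws(n,z):
    c=load(n)
c=load('w3');A=lambda u,v:(275+(u+.5)/8-.5,70+(v+.5)/8-.5)
for p,q in [((335,192),(226,328)),((376,222),(265,362))]:
    d=onz(c,*A(*p),88,True)-onz(c,*A(*q),88,True);print(np.degrees(np.arctan2(d[1],d[0]))%180,np.linalg.norm(d))
for p,q in [((95,397),(525,382)),((145,167),(470,158))]:
    d=onz(c,*A(*p),73,True)-onz(c,*A(*q),73,True);print('nut',np.degrees(np.arctan2(d[1],d[0]))%180,np.linalg.norm(d))
E
```

```text
w3 ((497.7786865234375, -240.9073028564453), (5.432854175567627, 16.83237648010254), 29.17622184753418) ang 119.17627
pca 119.7272223020594 [ 497.68502058 -241.19455388]
118.04103056501255 17.021510831664138
118.44011658944372 17.47012893288068
nut 68.40572381982184 44.578124177856466
nut 67.95098418399229 33.34170163387212
```

View pics/w3_bar.png

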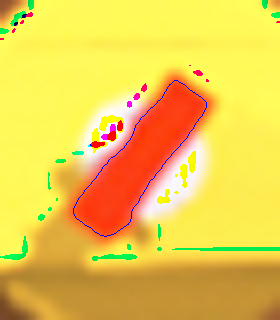

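```bash
python3 - <<'E'
import cv2
a=cv2.imread('pics/w8.png'); cv2.imwrite('pics/w8b.png',cv2.resize(a[258:312,292:346],None,fx=11,fy=11,interpolation=cv2.INTER_CUBIC))
E
```

```text
(no output)
```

View pics/w8b.png

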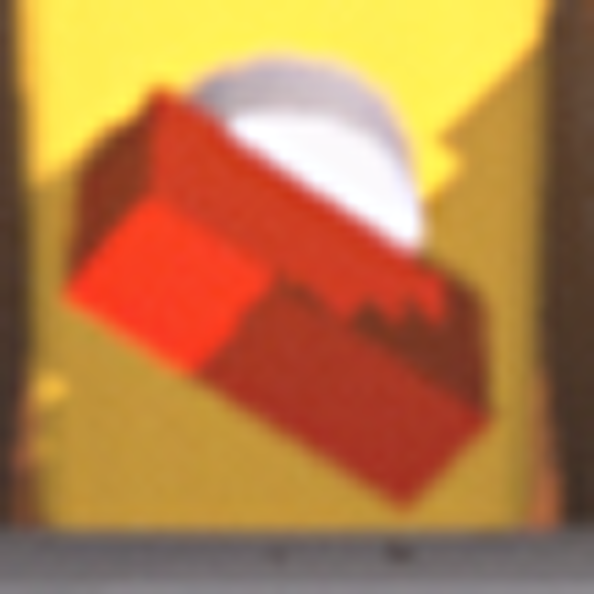

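```bash
python3 - <<'E'
from meas import *
c=load('w8'); T=np.array([554.8,57.5,175.2]);Y=138.6; y=np.radians(Y); tx=np.array([np.cos(y),np.sin(y)]); ty=np.array([-tx[1],tx[0]])
A=lambda u,v:(292+(u+.5)/11-.5,258+(v+.5)/11-.5)
for dz in(18,22,26):
    P=[onz(c,*A(*q),T[2]+dz,True)[:2] for q in [(150,200),(490,420),(405,508),(65,298)]]
    Q=[((p-T[:2])@tx,(p-T[:2])@ty) for p in P]; Q=np.array(Q)
    print(dz,Q.round(1).tolist(),'c',Q.mean(0).round(2),'len',np.linalg.norm(Q[0]-Q[1]).round(1),np.linalg.norm(Q[1]-Q[2]).round(1),'rel',[np.degrees(np.arctan2(d[1],d[0])).round(1)%180 for d in (Q[0]-Q[1],Q[3]-Q[2])],'perp',np.degrees(np.arctan2(*(Q[1]-Q[2])[::-1])).round(1),np.degrees(np.arctan2(*(Q[0]-Q[3])[::-1])).round(1))
print(c['position'],T)
O=np.array([555.8,63.7])
E
```

```text
18 [[5.9, 4.5], [-5.6, -10.1], [-10.4, -6.4], [0.9, 8.2]] c [-2.29 -0.94] len 18.5 6.0 rel [np.float64(51.9), np.float64(52.6)] perp -36.9 -36.6
22 [[8.3, 4.3], [-2.7, -9.8], [-7.4, -6.3], [3.5, 7.9]] c [ 0.43 -0.95] len 17.9 5.8 rel [np.float64(51.9), np.float64(52.6)] perp -36.9 -36.6
26 [[10.8, 4.1], [0.1, -9.5], [-4.4, -6.1], [6.1, 7.6]] c [ 3.16 -0.96] len 17.3 5.6 rel [np.float64(51.9), np.float64(52.6)] perp -36.9 -36.6
[494.64382648158477, 112.32333145979827, 315.9081190128669] [554.8  57.5 175.2]
```

Request:
carry_out --motion '[{"grip": 20, "x": 0, "y": 2, "z": 0, "spin": 0.084}, {"grip": 20, "x": 0, "y": 0, "z": 0, "spin": 0}, {"grip": 20, "x": 0, "y": 0, "z": 0, "spin": 0}, {"grip": 20, "x": 0, "y": 0, "z": 0, "spin": 0}]'

```text
t: 8.45
tool_pos: [555.4, 61.4, 175.7]
tool_rot: [-180.0, 0.0, 143.5]
wrist_force: [-0.0, 1.5, -1.7]
width: 24.0
```

Request:
carry_out --motion '[{"grip": 20, "x": 0, "y": 0, "z": 0, "spin": 0}]'

```text
t: 8.55
tool_pos: [555.4, 61.6, 175.7]
tool_rot: [-180.0, 0.0, 143.6]
wrist_force: [-0.0, 0.6, -1.4]
width: 24.0
```

```bash
python3 snapw.py w9;python3 - <<'E'
import cv2
a=cv2.imread('pics/w9.png'); cv2.imwrite('pics/w9b.png',cv2.resize(a[258:312,292:346],None,fx=11,fy=11,interpolation=cv2.INTER_CUBIC))
cv2.imwrite('pics/w9a.png',cv2.resize(a[130:270,240:430],None,fx=4.2,fy=4.2,interpolation=cv2.INTER_CUBIC))
E
```

```text
8.55 [555.4  61.6 175.7] [-180.      0.    143.56] [-26.8  21.4  17.6 110.1  -8.4  49.7  48.7]
```

View pics/w9a.png

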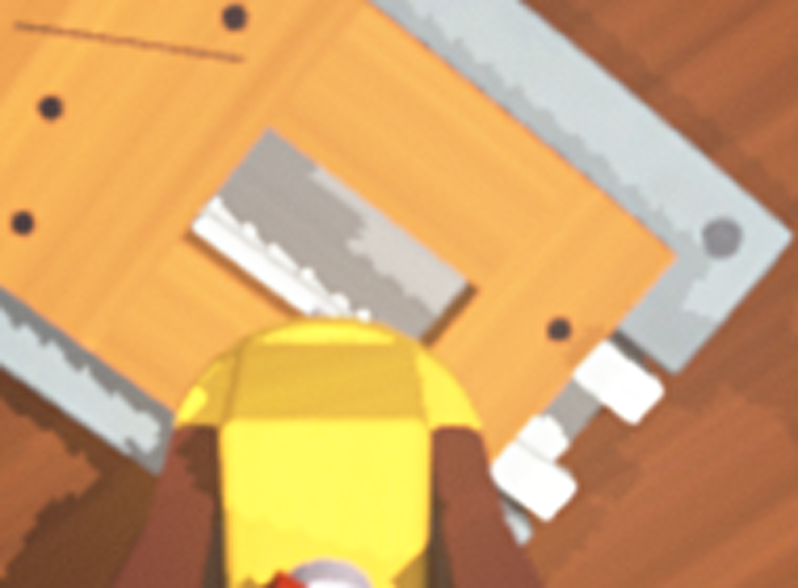

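View pics/w9b.png

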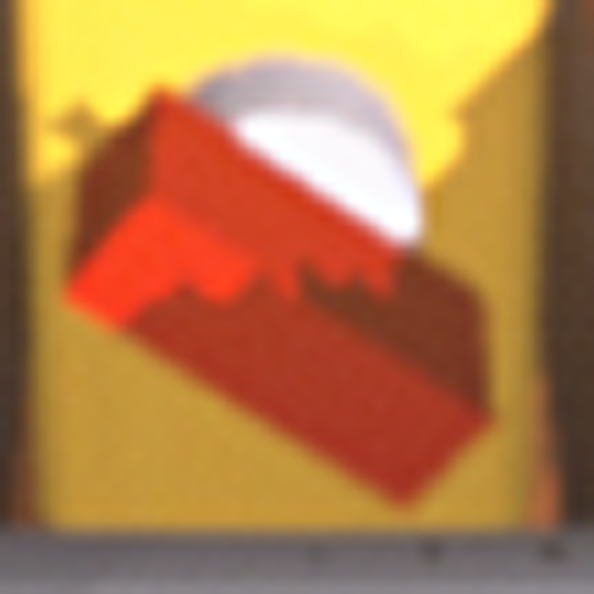

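```bash
python3 - <<'E'
from meas import *
c=load('w9'); T=np.array([555.4,61.6,175.7]);Y=143.56; y=np.radians(Y); tx=np.array([np.cos(y),np.sin(y)]); ty=np.array([-tx[1],tx[0]])
A=lambda u,v:(292+(u+.5)/11-.5,258+(v+.5)/11-.5)
P=np.array([onz(c,*A(*q),T[2]+22,True)[:2] for q in [(150,200),(490,420),(405,508),(65,298)]])
print('bar centre',P.mean(0), ((P.mean(0)-T[:2])@tx),((P.mean(0)-T[:2])@ty)); d=P[0]-P[1]+P[3]-P[2];print('bar ang',np.degrees(np.arctan2(d[1],d[0]))%360)
O=np.array([556.5,64.5]); yaw=np.radians(15.4); ex=np.array([np.cos(yaw),np.sin(yaw)]); ey=np.array([-ex[1],ex[0]])
D=lambda u,v:(240+(u+.5)/4.2-.5,130+(v+.5)/4.2-.5)
r=P.mean(0)-O; print('bolt in plate frame',r@ex,r@ey)
def l(n,q,z):
    w=onz(c,*D(*q),z,True)[:2]-O;print(n,(w@ex).round(1),(w@ey).round(2))
l('Rext in',(575,375),25.3);l('Rext in',(632,422),25.3);l('Rin',(325,182),25.3);l('Rin',(360,228),25.3)
l('Lext in',(520,440),25.3);l('Lext in',(575,483),25.3);l('Lext out',(493,480),25.3);l('Lext out',(545,520),25.3);l('Rext out',(612,340),25.3);l('Rext out',(662,390),25.3)
l('Lin',(215,208),25.3);l('Lin',(310,280),25.3)
l('op',(268,130),40);l('op',(190,230),40);l('op',(475,287),40)
l('plate corner',(795,237),26)
E
```

```text
bar centre [555.66169447  62.48494973] 0.31511523424463966 -0.8673652071420862
bar ang 195.74131480787472
bolt in plate frame -1.3433154332649466 -1.7200835482740142
Rext in 65.7 10.74
Rext in 85.6 10.29
Rin -11.4 10.65
Rin 1.7 7.08
Lext in 66.3 -10.51
Lext in 85.3 -10.9
Lext out 68.1 -22.88
Lext out 86.2 -23.34
Rext out 66.9 23.1
Rext out 85.8 21.23
Lin -27.6 -9.83
Lin 0.3 -9.97
op -30.2 14.72
op -30.1 -13.6
op 27.7 15.15
plate corner 85.5 71.06
```

Request:
carry_out --motion '[{"grip": 20, "x": -0.3, "y": 1.6, "z": -20, "spin": 0}, {"grip": 20, "x": 0, "y": 0, "z": -25, "spin": 0}, {"grip": 20, "x": 0, "y": 0, "z": -20, "spin": 0}, {"grip": 20, "x": 0, "y": 0, "z": -10, "spin": 0}, {"grip": 20, "x": 0, "y": 0, "z": 0, "spin": 0}]'

```text
t: 9.1
tool_pos: [554.3, 63.2, 99.5]
tool_rot: [-179.9, -0.1, 143.6]
wrist_force: [-0.2, 0.0, -1.4]
width: 23.8
```

Request:
carry_out --motion '[{"grip": 20, "x": 0, "y": 0, "z": 0, "spin": 0}, {"grip": 20, "x": 0, "y": 0, "z": 0, "spin": 0}]'

```text
t: 9.3
tool_pos: [556.0, 63.5, 101.7]
tool_rot: [179.9, 0.1, 143.6]
wrist_force: [-0.0, 1.1, -1.5]
width: 24.0
```

```bash
python3 snapw.py w10;python3 - <<'E'
import cv2
from rig import snapshot
s=snapshot('side'); cv2.imwrite('pics/s10.png',cv2.resize(s[120:260,220:370],None,fx=4,fy=4,interpolation=cv2.INTER_CUBIC))
s=snapshot('scene'); cv2.imwrite('pics/sc10.png',cv2.resize(s[180:320,285:425],None,fx=4,fy=4,interpolation=cv2.INTER_CUBIC))
E
```

```text
9.3 [556.   63.5 101.7] [1.7991e+02 7.0000e-02 1.4362e+02] [-25.2  27.5  15.7 112.8 -11.   41.   50.8]
```

View pics/s10.png

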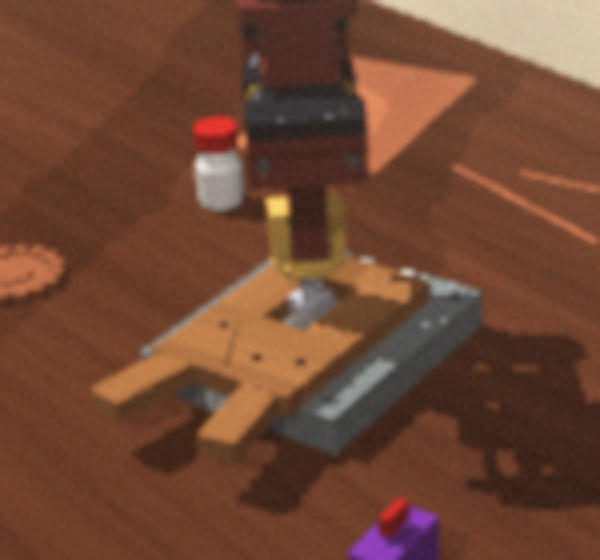

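View pics/sc10.png

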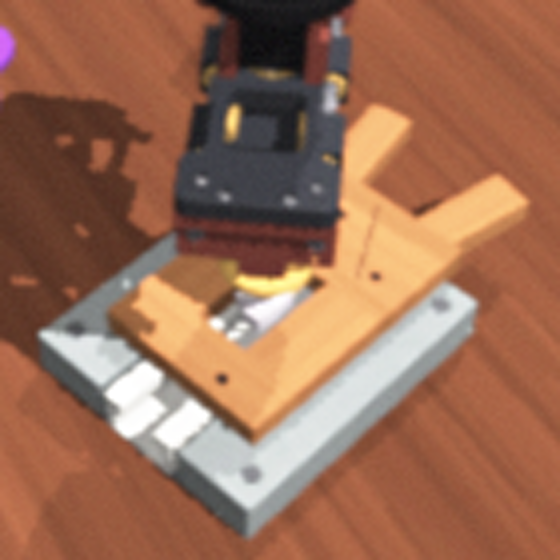

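Request:
carry_out --motion '[{"grip": 20, "x": 0, "y": 0, "z": -3, "spin": 0}, {"grip": 20, "x": 0, "y": 0, "z": -3, "spin": 0}, {"grip": 20, "x": 0, "y": 0, "z": -2, "spin": 0}, {"grip": 20, "x": 0, "y": 0, "z": 0, "spin": 0}]'

```text
t: 9.85
tool_pos: [554.8, 63.3, 92.2]
tool_rot: [-180.0, -0.0, 143.6]
wrist_force: [-0.3, 0.1, -1.8]
width: 24.0
```

Request:
carry_out --motion '[{"grip": 20, "x": 0, "y": 0, "z": -1, "spin": 0}, {"grip": 20, "x": 0, "y": 0, "z": -1, "spin": 0}, {"grip": 20, "x": 0, "y": 0, "z": -1, "spin": 0}, {"grip": 20, "x": 0, "y": 0, "z": 0, "spin": 0}]'

```text
t: 10.25
tool_pos: [555.4, 63.3, 90.1]
tool_rot: [180.0, 0.0, 143.6]
wrist_force: [-0.8, -0.6, 3.2]
width: 23.6
```

Request:
carry_out --motion '[{"grip": 20, "x": 0, "y": 0, "z": -1, "spin": 0}, {"grip": 20, "x": 0, "y": 0, "z": 0, "spin": 0}]'

```text
t: 10.45
tool_pos: [555.7, 63.2, 89.7]
tool_rot: [179.9, 0.0, 143.6]
wrist_force: [-3.4, -1.2, 9.7]
width: 23.7
```

```bash
python3 -c "
from h import *
o=ctrl.observe();print(o['wrist_force'],o['torque'],o['tool_rot'])
ex=np.array([.964,.2656,0]);ey=np.array([-.2656,.964,0]);print('Mx plate',o['torque']@ex,'My',o['torque']@ey)"
```

```text
[-3.35379745 -1.18522017  9.70378448] [-0.16511563  0.72449499  0.01801914] [1.79947189e+02 3.57699661e-02 1.43604706e+02]
Mx plate 0.03325440339497741 My 0.742267883269029
```

Request:
carry_out --motion '[{"grip": 20, "x": 0, "y": 0, "z": 2, "spin": 0}, {"grip": 20, "x": 0.3, "y": -1, "z": 0, "spin": 0}, {"grip": 20, "x": 0, "y": 0, "z": 0, "spin": 0}]'

```text
t: 10.75
tool_pos: [555.3, 62.2, 90.4]
tool_rot: [-180.0, -0.0, 143.6]
wrist_force: [0.5, 0.3, -2.0]
width: 24.4
```

```bash
cat > ft.py <<'E'
from h import *
o=ctrl.observe();ex=np.array([.964,.2656,0]);ey=np.array([-.2656,.964,0])
f=o['wrist_force'];m=o['torque'];p=o['tool_pos']
print(round(o['t'],2),'pos',p.round(2),'plate',((p-[556.5,64.5,0])@ex).round(2),((p-[556.5,64.5,0])@ey).round(2),'rot',o['tool_rot'].round(2),'F',(f@ex).round(1),(f@ey).round(1),f[2].round(1),'M',(m@ex).round(3),(m@ey).round(3),m[2].round(3))
E
python3 ft.py
```

```text
10.75 pos [555.28  62.24  90.37] plate -1.77 -1.85 rot [-1.7998e+02 -1.0000e-02  1.4362e+02] F 0.6 0.1 -2.0 M -0.006 0.027 0.016
```

Request:
carry_out --motion '[{"grip": 20, "x": 0, "y": 0, "z": -1, "spin": 0}, {"grip": 20, "x": 0, "y": 0, "z": -1, "spin": 0}, {"grip": 20, "x": 0, "y": 0, "z": 0, "spin": 0}, {"grip": 20, "x": 0, "y": 0, "z": 0, "spin": 0}]'

```text
t: 11.15
tool_pos: [555.3, 62.3, 88.5]
tool_rot: [-180.0, -0.0, 143.6]
wrist_force: [0.1, 0.0, -1.3]
width: 23.7
```

```bash
python3 ft.py
```

```text
11.15 pos [555.29  62.31  88.45] plate -1.74 -1.79 rot [-1.7998e+02 -1.0000e-02  1.4363e+02] F 0.1 0.0 -1.3 M -0.084 -0.022 0.026
```

Request:
carry_out --motion '[{"grip": 20, "x": 0, "y": 0, "z": -1, "spin": 0}, {"grip": 20, "x": 0, "y": 0, "z": -1, "spin": 0}, {"grip": 20, "x": 0, "y": 0, "z": 0, "spin": 0}]'

```text
t: 11.45
tool_pos: [555.4, 62.4, 86.5]
tool_rot: [-180.0, 0.0, 143.6]
wrist_force: [0.0, 0.1, -2.6]
width: 23.8
```

```bash
python3 ft.py
```

```text
11.45 pos [555.43  62.35  86.52] plate -1.61 -1.78 rot [-180.      0.    143.62] F 0.1 0.1 -2.6 M -0.128 -0.045 0.02
```

Request:
carry_out --motion '[{"grip": 20, "x": 0, "y": 0, "z": -2, "spin": 0}, {"grip": 20, "x": 0, "y": 0, "z": -2, "spin": 0}, {"grip": 20, "x": 0, "y": 0, "z": -2, "spin": 0}, {"grip": 20, "x": 0, "y": 0, "z": 0, "spin": 0}]'

```text
t: 11.85
tool_pos: [555.2, 62.3, 80.3]
tool_rot: [-180.0, -0.0, 143.6]
wrist_force: [-0.1, -0.2, -2.2]
width: 23.9
```

```bash
python3 ft.py
```

```text
11.85 pos [555.24  62.32  80.27] plate -1.8 -1.77 rot [-1.7998e+02 -2.0000e-02  1.4363e+02] F -0.1 -0.2 -2.2 M -0.199 0.017 -0.004
```

Request:
carry_out --motion '[{"grip": 20, "x": 0, "y": 0, "z": -2, "spin": 0}, {"grip": 20, "x": 0, "y": 0, "z": -2, "spin": 0}, {"grip": 20, "x": 0, "y": 0, "z": 0, "spin": 0}, {"grip": 20, "x": 0, "y": 0, "z": 0, "spin": 0}]'

```text
t: 12.25
tool_pos: [555.3, 62.3, 76.5]
tool_rot: [-180.0, -0.0, 143.6]
wrist_force: [0.5, -0.6, -3.1]
width: 23.8
```

```bash
python3 ft.py
```

```text
12.25 pos [555.28  62.34  76.51] plate -1.75 -1.76 rot [-1.7998e+02 -1.0000e-02  1.4363e+02] F 0.4 -0.8 -3.1 M -0.208 0.061 -0.0
```

Request:
carry_out --motion '[{"grip": 20, "x": 0.1, "y": -0.4, "z": -1, "spin": 0}, {"grip": 20, "x": 0, "y": 0, "z": -1, "spin": 0}, {"grip": 20, "x": 0, "y": 0, "z": -1, "spin": 0}, {"grip": 20, "x": 0, "y": 0, "z": 0, "spin": 0}]'

```text
t: 12.65
tool_pos: [555.4, 62.1, 73.5]
tool_rot: [-180.0, -0.0, 143.6]
wrist_force: [-0.7, -0.3, -2.5]
width: 23.5
```

```bash
python3 ft.py
```

```text
12.65 pos [555.39  62.07  73.48] plate -1.71 -2.05 rot [-1.7999e+02 -2.0000e-02  1.4364e+02] F -0.8 -0.1 -2.5 M -0.007 -0.027 0.031
```

Request:
carry_out --motion '[{"grip": 20, "x": 0, "y": 0, "z": -0.5, "spin": 0}, {"grip": 20, "x": 0, "y": 0, "z": 0, "spin": 0}]'

```text
t: 12.85
tool_pos: [555.5, 62.0, 73.1]
tool_rot: [-180.0, -0.0, 143.6]
wrist_force: [-0.5, -0.2, -2.5]
width: 23.8
```

```bash
python3 ft.py
```

```text
12.85 pos [555.48  62.03  73.08] plate -1.63 -2.11 rot [-1.8000e+02 -1.0000e-02  1.4363e+02] F -0.5 -0.1 -2.5 M -0.018 -0.019 -0.004
```

Request:
carry_out --motion '[{"grip": 20, "x": 0, "y": 0, "z": -0.5, "spin": 0}, {"grip": 20, "x": 0, "y": 0, "z": -0.5, "spin": 0}, {"grip": 20, "x": 0, "y": 0, "z": 0, "spin": 0}]'

```text
t: 13.15
tool_pos: [555.6, 62.0, 72.3]
tool_rot: [180.0, -0.0, 143.6]
wrist_force: [-0.1, -0.8, 0.8]
width: 24.3
```

```bash
python3 ft.py
```

```text
13.15 pos [555.59  61.98  72.31] plate -1.54 -2.19 rot [179.99  -0.   143.62] F -0.3 -0.7 0.8 M 0.058 0.161 0.013
```

Request:
carry_out --motion '[{"grip": 20, "x": 0.1, "y": -0.5, "z": 0.4, "spin": 0}, {"grip": 20, "x": 0, "y": 0, "z": 0, "spin": 0}]'

```text
t: 13.35
tool_pos: [555.6, 61.4, 72.5]
tool_rot: [180.0, 0.0, 143.6]
wrist_force: [-0.4, -0.7, -2.3]
width: 24.1
```

```bash
python3 ft.py; python3 snapw.py w11; python3 - <<'E'
import cv2
from rig import snapshot
a=cv2.imread('pics/w11.png'); cv2.imwrite('pics/w11a.png',cv2.resize(a[150:320,240:400],None,fx=3.5,fy=3.5,interpolation=cv2.INTER_CUBIC))
s=snapshot('scene'); cv2.imwrite('pics/sc11.png',cv2.resize(s[180:320,285:425],None,fx=4,fy=4,interpolation=cv2.INTER_CUBIC))
E
```

```text
13.35 pos [555.64  61.41  72.53] plate -1.65 -2.75 rot [180.     0.   143.62] F -0.5 -0.6 -2.3 M -0.038 -0.046 0.019
13.35 [555.6  61.4  72.5] [180.     0.   143.62] [-24.2  30.1  14.8 113.6 -12.   37.7  51.9]
```

View pics/w11a.png

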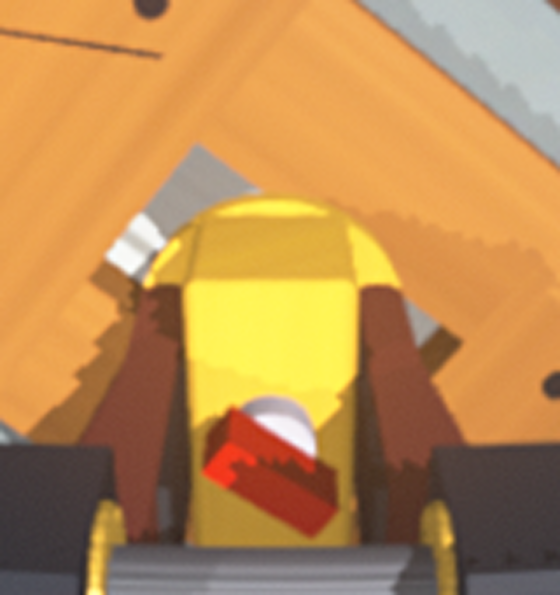

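View pics/sc11.png

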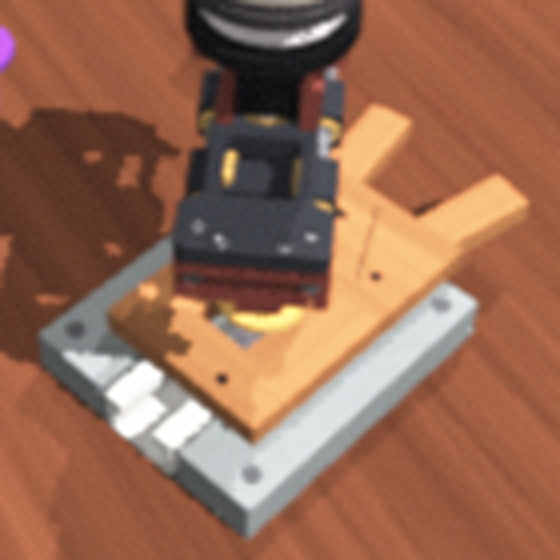

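Request:
carry_out --motion '[{"grip": 20, "x": -0.1, "y": 0.1, "z": 0, "spin": -0.13}, {"grip": 20, "x": -0.1, "y": 0.1, "z": 0, "spin": -0.13}, {"grip": 20, "x": -0.1, "y": 0, "z": 0, "spin": -0.13}, {"grip": 20, "x": -0.1, "y": 0, "z": 0, "spin": -0.13}, {"grip": 20, "x": -0.1, "y": 0, "z": 0, "spin": -0.13}]'

```text
t: 13.95
tool_pos: [555.1, 61.7, 72.5]
tool_rot: [180.0, -0.0, 106.1]
wrist_force: [-0.9, 0.6, -2.3]
width: 24.0
```

```bash
python3 ft.py
```

```text
13.95 pos [555.1   61.72  72.5 ] plate -2.09 -2.31 rot [180.    -0.   106.08] F -0.7 0.8 -2.3 M -0.015 0.018 0.026
```

Request:
carry_out --motion '[{"grip": 20, "x": -0.1, "y": 0, "z": 0, "spin": -0.13}, {"grip": 20, "x": -0.1, "y": 0, "z": 0, "spin": -0.13}, {"grip": 20, "x": -0.1, "y": 0, "z": 0, "spin": -0.13}, {"grip": 20, "x": -0.1, "y": -0.1, "z": 0, "spin": -0.13}, {"grip": 20, "x": 0, "y": 0, "z": 0, "spin": 0}]'

```text
t: 14.45
tool_pos: [554.8, 61.9, 72.4]
tool_rot: [180.0, 0.0, 76.5]
wrist_force: [0.1, 0.1, -1.2]
width: 24.0
```

```bash
python3 ft.py; python3 snapw.py w12; python3 - <<'E'
import cv2
a=cv2.imread('pics/w12.png'); cv2.imwrite('pics/w12a.png',cv2.resize(a[150:320,240:400],None,fx=3.5,fy=3.5,interpolation=cv2.INTER_CUBIC))
E
```

```text
14.45 pos [554.77  61.89  72.45] plate -2.36 -2.06 rot [1.7999e+02 2.0000e-02 7.6550e+01] F 0.1 0.1 -1.2 M 0.095 0.042 0.08
14.45 [554.8  61.9  72.4] [1.7999e+02 2.0000e-02 7.6550e+01] [-37.5  33.3  32.6 114.6 -27.5  39.8  -1. ]
```

View pics/w12a.png

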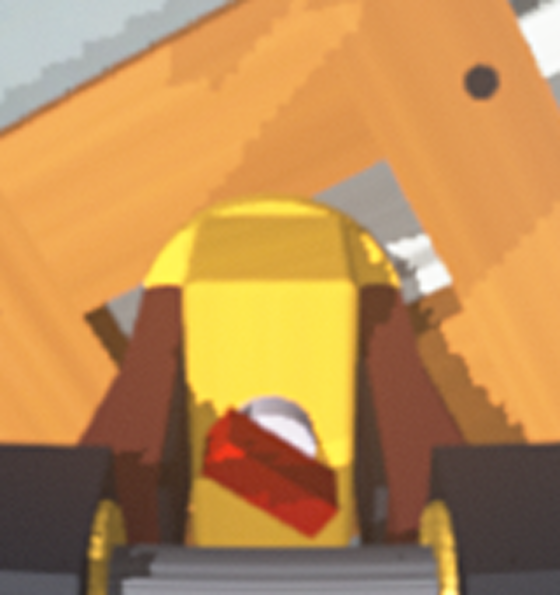

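Request:
carry_out --motion '[{"grip": 20, "x": -0.1, "y": -0.1, "z": 0, "spin": -0.12}, {"grip": 20, "x": -0.1, "y": -0.1, "z": 0, "spin": -0.12}, {"grip": 20, "x": -0.1, "y": -0.1, "z": 0, "spin": -0.12}, {"grip": 20, "x": 0, "y": 0, "z": 0, "spin": 0}]'

```text
t: 14.9
tool_pos: [554.5, 61.5, 72.5]
tool_rot: [180.0, 0.0, 56.1]
wrist_force: [0.3, 1.0, -1.1]
width: 23.7
```

```bash
python3 ft.py
```

```text
14.9 pos [554.49  61.47  72.48] plate -2.74 -2.38 rot [1.7999e+02 1.0000e-02 5.6090e+01] F 0.5 0.9 -1.1 M 0.07 0.029 0.022
```

Request:
carry_out --motion '[{"grip": 20, "x": 0, "y": -0.1, "z": 0, "spin": -0.12}, {"grip": 20, "x": 0, "y": -0.1, "z": 0, "spin": -0.12}, {"grip": 20, "x": 0, "y": -0.1, "z": 0, "spin": -0.12}, {"grip": 20, "x": 0, "y": 0, "z": 0, "spin": 0}]'

```text
t: 15.3
tool_pos: [554.4, 61.6, 72.4]
tool_rot: [-180.0, 0.0, 35.6]
wrist_force: [-0.1, 2.1, -1.5]
width: 23.8
```

```bash
python3 ft.py; python3 snapw.py w13; python3 - <<'E'
import cv2
a=cv2.imread('pics/w13.png'); cv2.imwrite('pics/w13a.png',cv2.resize(a[150:320,240:400],None,fx=3.5,fy=3.5,interpolation=cv2.INTER_CUBIC))
E
```

```text
15.3 pos [554.43  61.56  72.43] plate -2.78 -2.28 rot [-1.7998e+02  1.0000e-02  3.5580e+01] F 0.5 2.1 -1.5 M 0.409 0.077 -0.019
15.3 [554.4  61.6  72.4] [-1.7998e+02  1.0000e-02  3.5580e+01] [-44.8  36.9  43.3 115.  -37.4  42.8 -32.9]
```

View pics/w13a.png

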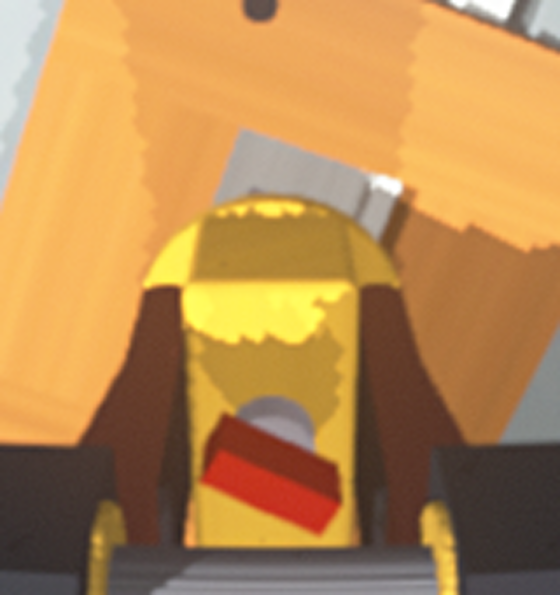

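```bash
cat > bar.py <<'E'
import sys
from meas import *
n=sys.argv[1]
c=load(n);a=cv2.imread(f'pics/{n}.png')
x0,y0,x1,y1=292,258,346,312
cv2.imwrite(f'pics/{n}_b.png',cv2.resize(a[y0:y1,x0:x1],None,fx=11,fy=11,interpolation=cv2.INTER_CUBIC))
E
cat > bar2.py <<'E'
import sys,json
from meas import *
n=sys.argv[1];q=json.loads(sys.argv[2]);T=np.array(json.loads(sys.argv[3]))
c=load(n);A=lambda u,v:(292+(u+.5)/11-.5,258+(v+.5)/11-.5)
P=np.array([onz(c,*A(*p),T[2]+(float(sys.argv[4]) if len(sys.argv)>4 else 22),True)[:2] for p in q])
d=P[0]-P[1]+P[3]-P[2];print('bar world ang',np.degrees(np.arctan2(d[1],d[0]))%180,'centre',P.mean(0),'len',np.linalg.norm(P[0]-P[1]))
E
python3 bar.py w13
```

```text
(no output)
```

View pics/w13_b.png

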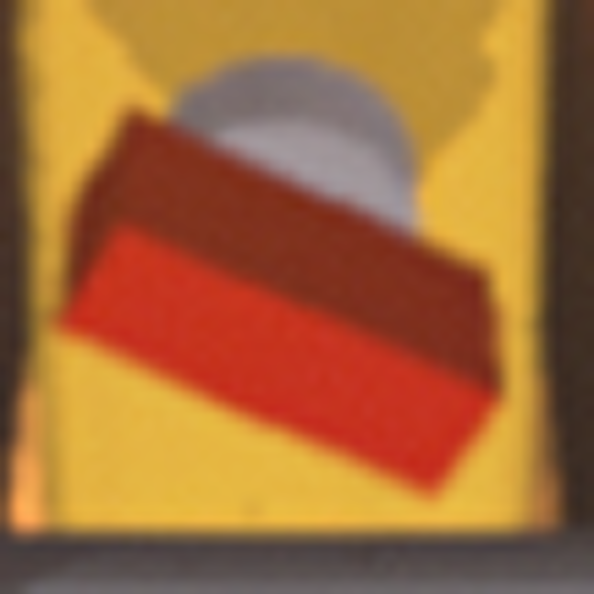

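```bash
python3 bar2.py w13 '[[125,228],[500,398],[432,495],[60,322]]' '[554.4,61.6,72.4]'
```

```text
bar world ang 96.13961143120717 centre [554.7255241   62.56188557] len 17.7230615186341
```

Request:
carry_out --motion '[{"grip": 20, "x": -0.1, "y": 0.5, "z": 0, "spin": 0}, {"grip": 20, "x": 0, "y": 0.1, "z": 0, "spin": -0.1}, {"grip": 20, "x": 0, "y": 0.1, "z": 0, "spin": -0.1}, {"grip": 20, "x": 0, "y": 0, "z": 0, "spin": 0}]'

```text
t: 15.75
tool_pos: [554.2, 61.7, 72.4]
tool_rot: [180.0, 0.0, 24.0]
wrist_force: [-0.0, 1.4, -1.7]
width: 23.7
```

```bash
python3 ft.py
```

```text
15.75 pos [554.21  61.7   72.44] plate -2.95 -2.09 rot [1.800e+02 2.000e-02 2.401e+01] F 0.4 1.4 -1.7 M 0.322 0.043 -0.041
```

Request:
carry_out --motion '[{"grip": 20, "x": 0, "y": 0.1, "z": 0, "spin": -0.1}, {"grip": 20, "x": 0, "y": 0.1, "z": 0, "spin": -0.1}, {"grip": 20, "x": 0, "y": 0, "z": 0, "spin": 0}]'

```text
t: 16.05
tool_pos: [554.2, 61.8, 72.5]
tool_rot: [180.0, 0.0, 12.6]
wrist_force: [0.2, 1.1, -1.3]
width: 23.9
```

```bash
python3 ft.py
```

```text
16.05 pos [554.21  61.83  72.45] plate -2.91 -1.97 rot [1.7999e+02 2.0000e-02 1.2620e+01] F 0.4 1.0 -1.3 M 0.291 0.198 -0.074
```

Request:
carry_out --motion '[{"grip": 20, "x": 0, "y": 0.4, "z": 0, "spin": -0.1}, {"grip": 20, "x": 0, "y": 0.1, "z": 0, "spin": -0.1}, {"grip": 20, "x": 0, "y": 0, "z": 0, "spin": 0}]'

```text
t: 16.35
tool_pos: [554.2, 62.0, 72.2]
tool_rot: [179.9, 0.0, 1.2]
wrist_force: [1.2, -1.1, -5.0]
width: 23.8
```

```bash
python3 ft.py
```

```text
16.35 pos [554.17  62.04  72.24] plate -2.9 -1.75 rot [1.7995e+02 2.0000e-02 1.1800e+00] F 0.9 -1.4 -5.0 M 0.046 -0.066 -0.024
```

Request:
carry_out --motion '[{"grip": 20, "x": 0, "y": 0.1, "z": 0, "spin": -0.1}, {"grip": 20, "x": 0, "y": 0.1, "z": 0, "spin": -0.1}, {"grip": 20, "x": 0, "y": 0, "z": 0, "spin": 0}]'

```text
t: 16.65
tool_pos: [554.1, 62.2, 72.0]
tool_rot: [179.9, 0.0, -10.2]
wrist_force: [2.2, -0.2, -9.4]
width: 24.3
```

```bash
python3 ft.py
```

```text
16.65 pos [554.09  62.17  72.03] plate -2.94 -1.61 rot [ 1.7992e+02  2.0000e-02 -1.0250e+01] F 2.0 -0.8 -9.4 M -0.127 -0.236 -0.029
```

```bash
python3 -c "
from h import *
print(ctrl.observe()['qpos'].round(1))"; python3 snapw.py w14; python3 bar.py w14
```

```text
[-51.7  42.7  54.6 115.4 -48.1  47.9 -69.3]
16.65 [554.1  62.2  72. ] [ 1.7992e+02  2.0000e-02 -1.0250e+01] [-51.7  42.7  54.6 115.4 -48.1  47.9 -69.3]
```

View pics/w14_b.png

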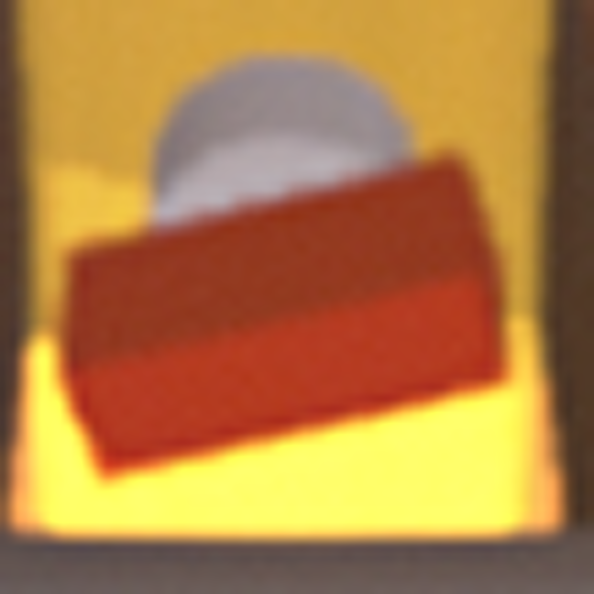

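View pics/w14.png

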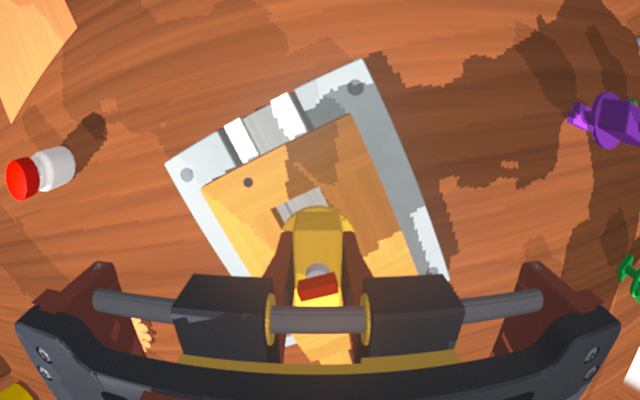

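```bash
python3 bar2.py w14 '[[75,365],[485,272],[505,380],[105,475]]' '[554.1,62.2,72.0]' 23.5
```

```text
bar world ang 95.62767324303297 centre [554.85721475  62.85491339] len 17.346638441516937
```

Request:
carry_out --motion '[{"grip": 20, "x": 0.1, "y": 0.1, "z": -0.4, "spin": -0.1}, {"grip": 20, "x": 0, "y": 0, "z": -0.2, "spin": -0.1}, {"grip": 20, "x": 0.1, "y": 0.1, "z": -0.2, "spin": -0.1}, {"grip": 20, "x": 0, "y": 0, "z": 0, "spin": 0}]'

```text
t: 17.1
tool_pos: [554.2, 62.4, 71.6]
tool_rot: [179.9, 0.0, -27.5]
wrist_force: [0.6, -1.7, -6.1]
width: 23.8
```

```bash
python3 ft.py
```

```text
17.1 pos [554.24  62.36  71.57] plate -2.74 -1.47 rot [ 1.7994e+02  1.0000e-02 -2.7460e+01] F 0.1 -1.8 -6.1 M -0.241 -0.014 -0.034
```

Request:
carry_out --motion '[{"grip": 20, "x": 0.1, "y": 0.1, "z": -0.3, "spin": -0.1}, {"grip": 20, "x": 0, "y": 0, "z": -0.2, "spin": -0.1}, {"grip": 20, "x": 0.1, "y": 0.1, "z": -0.2, "spin": -0.1}, {"grip": 20, "x": 0, "y": 0, "z": 0, "spin": 0}]'

```text
t: 17.5
tool_pos: [554.4, 62.5, 71.1]
tool_rot: [179.9, 0.0, -44.6]
wrist_force: [-1.3, -1.9, -3.4]
width: 23.8
```

```bash
python3 ft.py; python3 -c "
from h import *
print(ctrl.observe()['qpos'].round(1))"
```

```text
17.5 pos [554.44  62.53  71.08] plate -2.51 -1.35 rot [179.94   0.   -44.62] F -1.8 -1.5 -3.4 M -0.267 0.379 0.119
[-55.5  48.   62.  115.6 -55.3  52.9 -97.4]
```

Request:
carry_out --motion '[{"grip": 20, "x": 0.1, "y": 0, "z": -0.2, "spin": -0.1}, {"grip": 20, "x": 0, "y": 0, "z": -0.2, "spin": -0.1}, {"grip": 20, "x": 0.1, "y": 0, "z": -0.2, "spin": -0.1}, {"grip": 20, "x": 0, "y": 0, "z": -0.2, "spin": -0.1}, {"grip": 20, "x": 0, "y": 0, "z": 0, "spin": 0}]'

```text
t: 18.0
tool_pos: [554.7, 62.6, 70.5]
tool_rot: [180.0, -0.0, -67.5]
wrist_force: [-2.5, -1.9, 1.1]
width: 24.1
```

```bash
python3 ft.py; python3 snapw.py w15; python3 bar.py w15
```

```text
18.0 pos [554.71  62.61  70.47] plate -2.23 -1.35 rot [ 1.7995e+02 -1.0000e-02 -6.7510e+01] F -2.9 -1.2 1.1 M -0.174 0.644 0.23
18.0 [554.7  62.6  70.5] [ 1.7995e+02 -1.0000e-02 -6.7510e+01] [ -57.3   51.8   66.3  115.7  -59.6   56.5 -116.9]
```

View pics/w15.png

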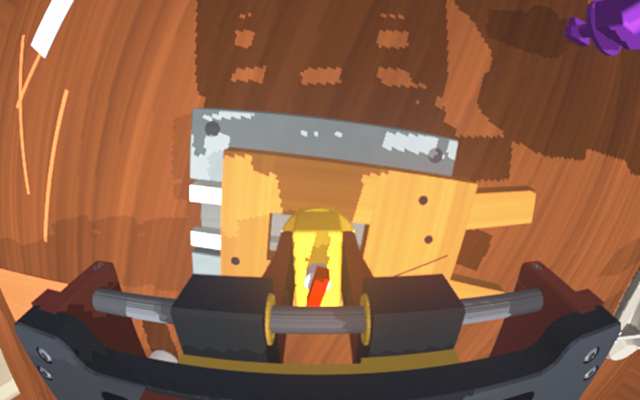

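View pics/w15_b.png

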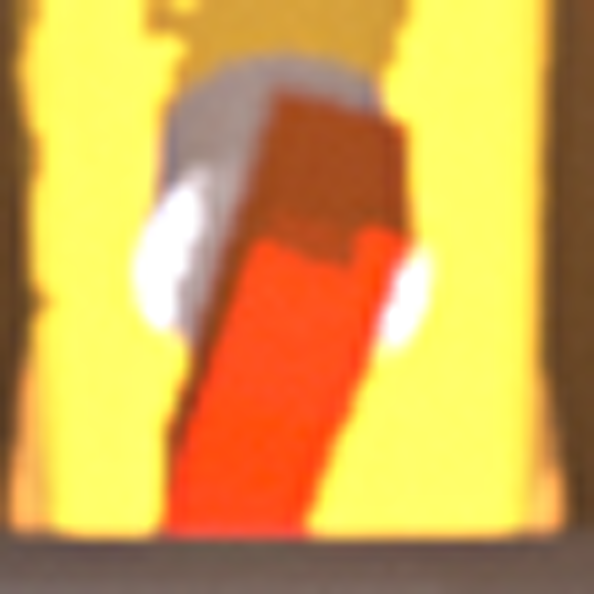

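Request:
carry_out --motion '[{"grip": 20, "x": 0, "y": 0, "z": -0.1, "spin": -0.1}, {"grip": 20, "x": 0, "y": 0, "z": -0.2, "spin": -0.1}, {"grip": 20, "x": 0, "y": 0, "z": -0.2, "spin": -0.1}, {"grip": 20, "x": 0, "y": 0, "z": 0, "spin": 0}]'

```text
t: 18.45
tool_pos: [554.9, 62.6, 70.0]
tool_rot: [180.0, -0.0, -84.7]
wrist_force: [-2.5, -2.6, 2.0]
width: 24.1
```

```bash
python3 ft.py; python3 snapw.py w16; python3 bar.py w16
```

```text
18.45 pos [554.88  62.65  70.01] plate -2.05 -1.36 rot [ 1.7998e+02 -2.0000e-02 -8.4730e+01] F -3.1 -1.8 2.0 M -0.299 0.728 0.273
18.45 [554.9  62.6  70. ] [ 1.7998e+02 -2.0000e-02 -8.4730e+01] [ -58.4   54.6   69.3  115.7  -62.4   59.3 -131.8]
```

View pics/w16.png

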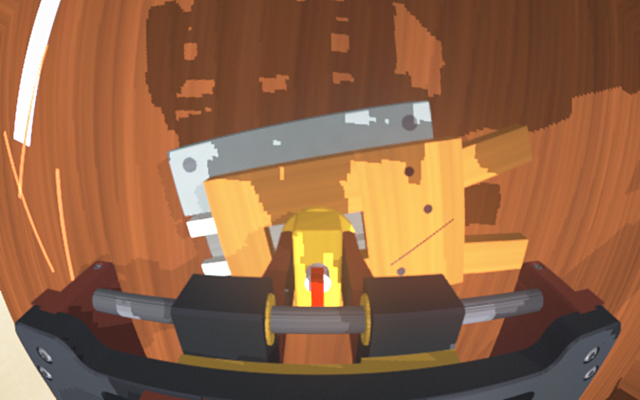

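Request:
carry_out --motion '[{"grip": 45, "x": 0, "y": 0, "z": 0, "spin": 0}, {"grip": 45, "x": 0, "y": 0, "z": 0, "spin": 0}, {"grip": 45, "x": 0, "y": 0, "z": 0, "spin": 0}, {"grip": 45, "x": 0, "y": 0, "z": 0, "spin": 0}]'

```text
t: 18.9
tool_pos: [555.1, 63.3, 69.8]
tool_rot: [-180.0, 0.0, -84.9]
wrist_force: [-0.2, 0.1, -0.3]
width: 44.6
```

Request:
carry_out --motion '[{"grip": 45, "x": 0, "y": 0, "z": 10, "spin": 0}, {"grip": 45, "x": 0, "y": 0, "z": 25, "spin": 0}, {"grip": 45, "x": 0, "y": 0, "z": 35, "spin": 0}, {"grip": 45, "x": 0, "y": 0, "z": 40, "spin": 0}, {"grip": 45, "x": 0, "y": -10, "z": 35, "spin": 0}]'

```text
t: 19.4
tool_pos: [555.1, 53.7, 216.7]
tool_rot: [-180.0, -0.0, -84.9]
wrist_force: [0.6, 0.0, 0.7]
width: 45.3
```

Request:
carry_out --motion '[{"grip": 45, "x": 10, "y": -35, "z": 0, "spin": 0}, {"grip": 45, "x": 10, "y": -35, "z": 0, "spin": 0}, {"grip": 45, "x": 0, "y": 0, "z": 0, "spin": 0}, {"grip": 45, "x": 0, "y": 0, "z": 0, "spin": 0}]'

```text
t: 19.8
tool_pos: [574.8, -17.9, 215.3]
tool_rot: [-180.0, 0.0, -85.1]
wrist_force: [-0.6, 0.1, -0.6]
width: 45.1
```

```bash
python3 ft.py; python3 snapw.py w17; python3 - <<'E'
import cv2
from rig import snapshot
for n in('scene','side'): cv2.imwrite(f'pics/{n}17.png',snapshot(n))
E
```

```text
19.8 pos [574.82 -17.93 215.35] plate -4.23 -84.32 rot [-1.7997e+02  3.0000e-02 -8.5110e+01] F -0.5 0.3 -0.6 M 0.143 0.078 -0.001
19.8 [574.8 -17.9 215.3] [-1.7997e+02  3.0000e-02 -8.5110e+01] [ -54.4   44.5   78.5  107.8  -47.3   69.4 -134.6]
```

View pics/w17.png

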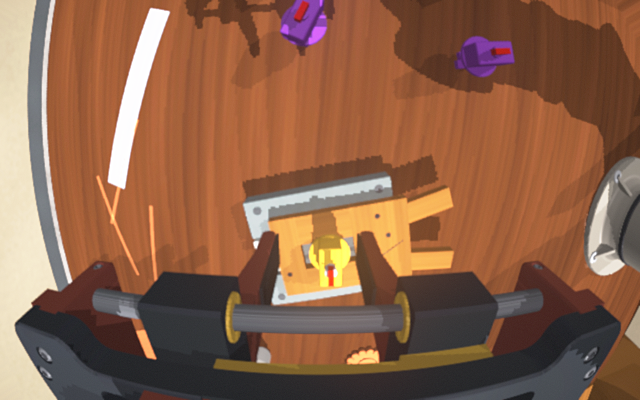

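View pics/scene17.png

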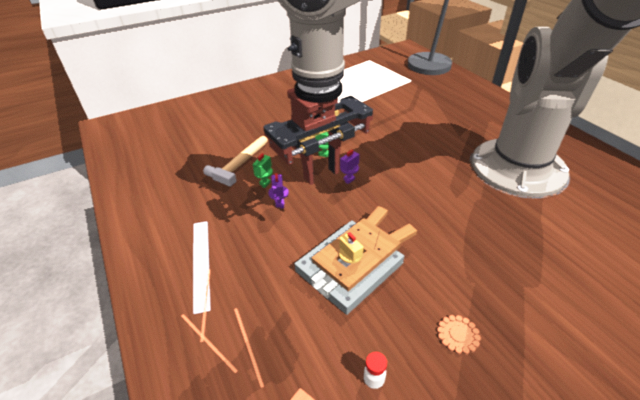

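View pics/side17.png

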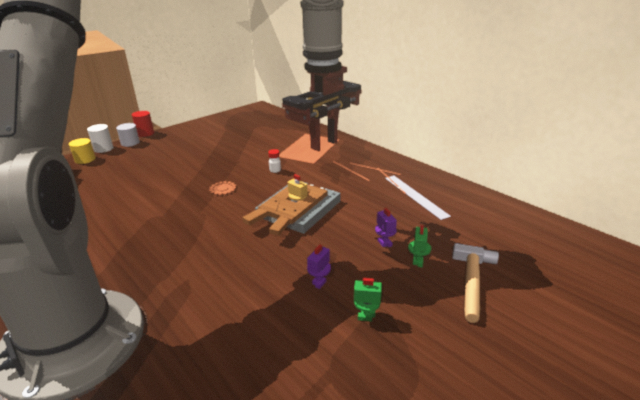

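```bash
python3 - <<'E'
from meas import *
for n in('scene','side'):
    a=cv2.imread(f'pics/{n}0.png');b=cv2.imread(f'pics/{n}17.png')
    c=(slice(195,320),slice(285,425)) if n=='scene' else (slice(165,245),slice(235,350))
    A=cv2.resize(a[c],None,fx=3.5,fy=3.5,interpolation=cv2.INTER_CUBIC);B=cv2.resize(b[c],None,fx=3.5,fy=3.5,interpolation=cv2.INTER_CUBIC)
    cv2.imwrite(f'pics/cmp_{n}.png',cv2.resize(np.hstack([A,B]),None,fx=min(1,800/(2*A.shape[1])),fy=min(1,800/(2*A.shape[1]))))
    # orange board mask shift outside nut
    def m(i):
        h=cv2.cvtColor(i,cv2.COLOR_BGR2HSV);return i
    g=[cv2.cvtColor(i,cv2.COLOR_BGR2GRAY) for i in(a,b)]
    pts={'scene':np.float32([[[311.5,263]],[[352,229]],[[358,241]],[[379,248]],[[393,225]],[[415,233]],[[349,289]],[[378,210]]]),'side':np.float32([[[245,217]],[[268,232]],[[262,203]],[[326,190]]])}[n]
    q,s,e=cv2.calcOpticalFlowPyrLK(g[0],g[1],pts,None,winSize=(9,9)); print(n,(q-pts).round(2).reshape(-1,2).tolist(),s.ravel())
E
```

```text
scene [[0.03999999910593033, 0.05999999865889549], [-0.03999999910593033, 0.10000000149011612], [48.81999969482422, 4.050000190734863], [-0.029999999329447746, -0.009999999776482582], [40.290000915527344, -74.4000015258789], [15.800000190734863, 141.36000061035156], [0.009999999776482582, 0.029999999329447746], [3.640000104904175, -4.519999980926514]] [1 1 1 1 1 1 1 1]
side [[-135.25, 97.81999969482422], [-175.92999267578125, 121.5], [-15.720000267028809, 12.180000305175781], [0.07000000029802322, -0.03999999910593033]] [1 1 1 1]
```

View pics/cmp_scene.png

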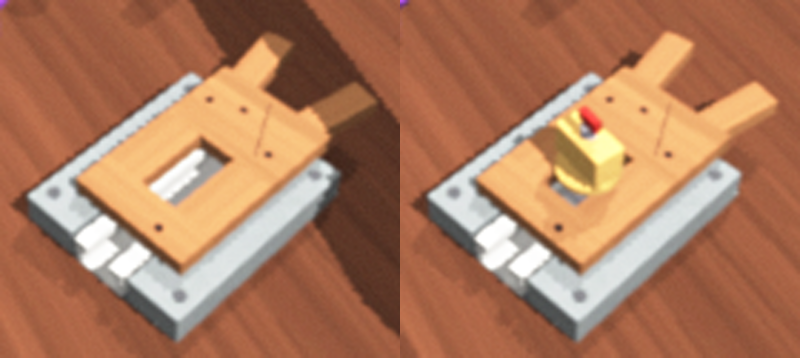

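```bash
python3 - <<'E'
import cv2
a=cv2.imread('pics/w17.png'); cv2.imwrite('pics/w17b.png',cv2.resize(a[195:305,265:415],None,fx=5,fy=5,interpolation=cv2.INTER_CUBIC))
E
```

```text
(no output)
```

View pics/w17b.png

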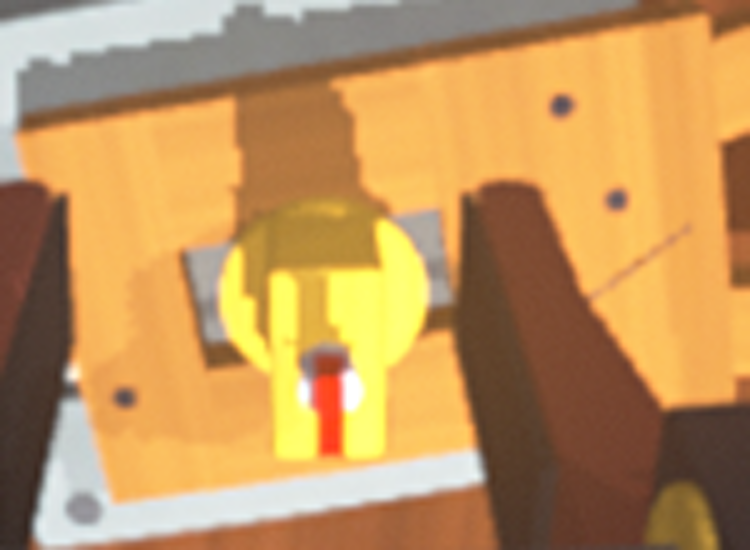

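```bash
python3 -c "
from rig import workorder
print(workorder.sign_off())"
```

```text
the job is handed in; nothing more can be done
None
```

The board is clamped where it lay, and the job was handed in at about 20 s with the gripper clear of everything.

- **Seating the bolt:** I picked the brass and steel bolt from among the green and purple look-alikes. The first try at lowering it touched a lip of the slot at about 10 N. I lifted, moved about 1 mm to the side, and it went in freely until the flange rested on the board.
- **Turning and tightening:** I turned it clockwise to its stop, then followed the nut down as it tightened to about a quarter turn past the bite. I then let go and withdrew.

**Last checks**
- **Board:** it did not move. The marks on it that could be tracked, and the plate's screw heads, shifted no more than 0.1 pixel between the first and last scene pictures.
- **Bolt head:** it measured about 10° past square across the slot, which agrees with the stop being about 0.2 rad past square.
- **Nut:** it stayed put after release. At the end it needed about 0.27 N m to turn.
- **Other objects:** they look undisturbed in the final scene and side pictures. I compared those by eye only, and the gripper partly hid one green look-alike in the scene view.

**What disagreed:** how far the nut turned past the bite. The turning angle gives about 1.6 rad, but the gripper came down only about 2.4 mm, which would be about 1.3 rad. I put this down to a little slip in the pads. The clamp force itself was not measured.

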